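Fit the tube disc and its clamping cap on the inclined tube mixer

TASK

Get the tube mixer ready to run: seat the flanged tube disc, flange down, fully home and flush on the leaning drive head's centring spigot, then seat the small flanged cap, flange down, fully home on the disc's own top spigot. Lower each part home in the grip rather than dropping it on, let go of both, and leave the bottle, the tub and the tube rack where they stand.

Things in the scene. Friction and masses are not known exactly. Their poses are not given: they have to be found in the camera images.
- mixer: Fixed white bench mixer: a base box 180 x 150 mm, 49 mm high, with a sloped block 120 mm wide on it that rises to 150 mm. The origin is on the bench under the machine; its base reaches from 70 mm ahead of the origin (-x, the robot side) to 110 mm behind it (+x). Yaw varies by up to about 23 degrees.
- drive_head: Fixed drive head on the mixer's slope: round aluminium face 80 mm wide, 12 thick, with a steel centring spigot 30 mm wide, 17 tall, last 5 mm coned to 22. Origin: centre of the flat face at the spigot's root, 135 mm above the bench; z runs out along the spigot, leaning 30 degrees from vertical towards the mixer's own -x (roughly towards the robot).
- disc: Loose aluminium tube disc, 0.2-0.37 kg, flange down on the bench: flange 110 mm wide, 8 thick, with 12 dark spots; round hub 48 mm wide up to z 42 mm (hold here); above it a spigot 24 mm wide, 14 tall, last 5 mm coned to 16; 56 mm overall. Blind bore below: 33 mm wide, 20 deep. Origin: centre of the underside, z up through the hub. Seated, origin and z axis match the drive head's.
- hub_top (a point): On the disc: the centre of the hub's flat top at the root of its spigot, 42 mm above the disc's underside, axes as the disc's. The cap's origin comes here when it is home.
- cap: Loose aluminium clamping cap, 0.09-0.18 kg, flange down on the bench: flange 60 mm in diameter, 8 thick, above it a round grip knob 38 mm in diameter up to 42 mm overall, with a thin dark band. Blind bore below: 27 mm in diameter, 17 deep. Origin: centre of the underside, z up through the knob.
- bottle: Amber glass bottle with black cap, 54 mm in diameter, 100 mm tall, loose; a bystander. Origin at the centre of its underside.
- tub: White plastic tub with orange lid, 94 mm in diameter, 115 mm tall, loose; a bystander. Origin at the centre of its underside.
- rack: Blue tube rack 70 x 180 mm, 55 mm high, with red-capped tubes to 94 mm, loose; a bystander standing beyond the mixer, long side along its y. Origin at the centre of its underside.
Not all that is in view belongs to the job. What is shaped like the disc but brown or purple is not meant.

How it is judged:
By the outcome, as a careful person would: the job done as asked, in the order asked, and still so for the second after the job is handed in, with the robot touching nothing.
It also fails if it takes over 58 s, if anything falls off the work surface, if the arm or the gripper's body presses on something with over 40 N, if the wrist force passes 120 N, or if a joint passes its speed limit or range.

ROBOT

A 7-joint arm with a two-finger parallel gripper is mounted at the origin on the work surface. World frame = base frame: x ahead of the robot, y to its left, z up, the work surface at z = 0. Lengths are in mm, angles in rad, forces in N, time in s.
With the tool pointing down it reaches from about 400 to 875 mm from the base axis. Payload 4.4 kg.
Tool frame: the origin (TCP) lies at the very end of the fingers, on their centre line; the grasp point (between the pads) lies 19 mm behind it; z points along the fingers, y is the line along which they close (so a half turn about z gives the same grasp; the last joint's range is limited). The gripper opens to 85 mm and grips with 20 to 120 N. Pads are 22 mm wide; open, the fingers measure 114 mm over their backs; the gripper's body (76 mm by 85 mm) begins 54 mm behind the grasp point. The pads swing forward as they close: fully open they stand 13 mm farther back than shut.
Start: joints at [1.071, 0.628, 0.038, 1.517, -0.027, 0.996, -0.02], TCP at [273.237, -589.796, 231.313] pointing down, gripper open.
Joint ranges: [-3.06, 3.06], [-0.37, 2.12], [-1.25, 1.32], [0.18, 2.47], [-1.1, 4.24], [0.23, 1.98], [-2.94, 2.94]. Speed limits (rad/s): [2.57, 2.57, 3.14, 3.14, 3.14, 3.14, 3.14].

INTERFACE

Orientations are given as [roll, pitch, yaw] about the fixed x, y, z axes, in that order (R = Rz(yaw) Ry(pitch) Rx(roll)).
In Python, from cell import sensors, get_image, camera_params, order gives the robot as it stands.
- The arm moves only by the shell command python3 -m inch 'ROWS' [OPENING]. ROWS is JSON, a list that holds one entry, the list of rows, each a list of 4 numbers: the shift along the tool's x, y, z in cm, then the turn about the tool's z in degrees. A call has 1 to 8 rows; each row is the pose to reach, as a shift and turn from the pose commanded when the call began, along the tool's axes at that moment; what a row does not reach only later rows make up. A row lasts 1/12 s, in which the tool goes at most 41.7 mm and 7.16 degrees, less where a joint would pass 70% of its speed; a pose out of reach is approached as far as the arm can. A call with a gripper value outside its range is refused whole. OPENING is the finger opening in cm, from 0 to 8.54, set as the call begins (- or left out, the last holds). The fingers move at their own pace and stop on an object; the grip force is fixed at half the most. Time passes only in rows, so rows that repeat a pose let the fingers close. It gives the time, the measured TCP pose, the force, the opening and the grip force at its end, in the units of the state.
- sensors.read_state(): the state, without advancing time (a new reading comes with each control period).
- get_image(name): name is "side" or "top" or "wrist"; returns the picture (384x512x3 uint8, blue, green, red); there is no depth.
- camera_params(name): a dict with "mtx" (3x3 intrinsics, pixels), "rvec" (rotation vector, rad) and "tvec" (3), from world to camera coordinates, as OpenCV has them. Camera axes: x right, y down, z forward; pixel columns grow to the right and rows downward; lengths in mm; the calibration is good to about 2 mm. A picture is of the moment at which its call begins: read the wrist's pose just before it. camera_params takes no time and is no camera call; for the wrist camera it gives the pose at the moment of the call.
- order.finish_job(): hands the job in; it is judged then, once.
The state is a dict: "clock": time; "qpos": joint angles; "qd": joint speeds; "tau": joint torques, N m; "eef_pos": TCP position; "tool_rot": TCP orientation; "force": force on the tool from outside, world axes, zero at the start; "torque": the same for the moment, N m; "width": finger opening in mm; "gripper_force": force on a finger pad.
Only numpy, scipy, OpenCV 4.12 (cv2) and the standard library are available. Lean on these libraries where they do the work, as an engineer would, in place of code of your own. Each camera call takes 0.05 s, during which the arm holds its last target. There are 200 camera calls.

## Working session

There is one attempt and no reset: what is moved stays moved. The work goes in short steps, Python scripts to look and compute and a shell command to move; the robot and the scene stay as the last step left them, time stands still between calls to the robot, and variables do not carry over. Pictures are saved under pics/ and viewed, at most 10 in all, crops included, and the job is handed in when it is done.

```bash
ls; mkdir -p pics; python3 - <<'E'
from cell import sensors, get_image, camera_params, order
import cv2,numpy as np
s=sensors.read_state(); print(s)
for n in ("side","top"):
    im=get_image(n); cv2.imwrite(f"pics/{n}0.png",im)
    p=camera_params(n); R=cv2.Rodrigues(np.array(p["rvec"],float))[0]; print(n,p["mtx"],(-R.T@np.array(p["tvec"]).ravel()).round(), R.round(2).tolist())
a=np.hstack([cv2.imread("pics/side0.png"),cv2.imread("pics/top0.png")])
E
```

```text
pics
{'clock': 0.0, 'qpos': array([ 1.07119197,  0.62936008,  0.0384545 ,  1.5184136 , -0.02699022,
        0.99631416, -0.01998384]), 'qd': array([-0.00031063,  0.00207855,  0.00016093, -0.00031346,  0.00029436,
        0.00028367,  0.00011169]), 'tau': array([-2.78806519e-04, -5.63402224e+01,  1.22610893e+00, -1.93441576e+01,
        1.10861540e-02,  1.07346955e-02, -2.26401460e-05]), 'eef_pos': array([ 272.95103826, -589.18868103,  230.36572051]), 'tool_rot': array([-3.13961635e+00,  4.34987482e-05,  4.33814692e-01]), 'force': array([-0.23317052, -0.01562825, -0.41294384]), 'torque': array([ 0.00022669, -0.0533338 ,  0.03708511]), 'gripper_force': 0.0, 'width': 85.34606336227922}
side [[445.2124279    0.         250.133501  ]
 [  0.         445.2124279  188.06193093]
 [  0.           0.           1.        ]] [-56. 993. 816.] [[-0.86, -0.51, -0.01], [-0.28, 0.47, -0.84], [0.43, -0.72, -0.55]]
top [[384.18484116   0.         263.57104445]
 [  0.         384.18484116 190.05787984]
 [  0.           0.           1.        ]] [ 416.   54. 1286.] [[0.02, -1.0, 0.01], [-1.0, -0.02, -0.08], [0.08, -0.01, -1.0]]
```

View pics/top0.png

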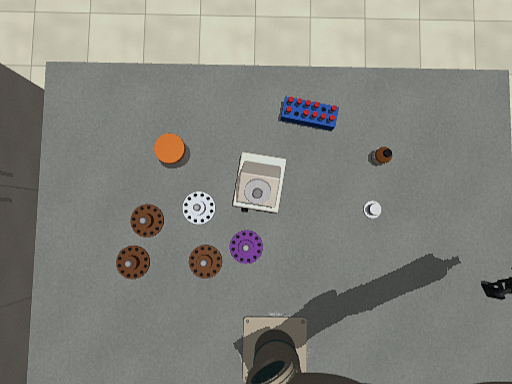

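View pics/side0.png

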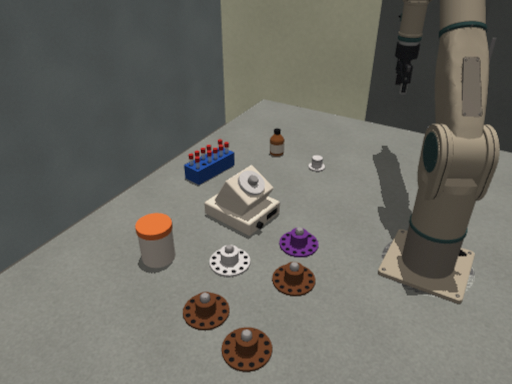

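```bash
python3 -m inch 2>&1 | head -20; cat > h.py <<'E'
from cell import sensors, get_image, camera_params, order
import cv2,numpy as np
from scipy.spatial.transform import Rotation as Ro
def cast(p,uv,z):
    R=cv2.Rodrigues(np.array(p["rvec"],float))[0]; t=np.array(p["tvec"],float).ravel(); c=-R.T@t
    uv=np.atleast_2d(uv).astype(float)
    d=np.c_[uv,np.ones(len(uv))]@np.linalg.inv(p["mtx"]).T@R
    return c+d*((z-c[2])/d[:,2])[:,None]
def proj(p,X):
    return cv2.projectPoints(np.atleast_2d(np.array(X,float)),np.array(p["rvec"],float),np.array(p["tvec"],float),np.array(p["mtx"]),None)[0].reshape(-1,2)
def fitc(P):
    A=np.c_[2*P[:,:2],np.ones(len(P))]; s=np.linalg.lstsq(A,(P[:,:2]**2).sum(1),rcond=None)[0]
    return s[:2],np.sqrt(s[2]+s[:2]@s[:2])
def totool(d):
    s=sensors.read_state(); R=Ro.from_euler("xyz",s["tool_rot"]).as_matrix()
    return (R.T@np.array(d,float)/10).round(2)
E
python3 - <<'E'
from h import *
im=cv2.imread("pics/top0.png"); p=camera_params("top")
print(proj(p,[[500,100,0],[600,-200,0]]))
print(cast(p,[(199,208),(247,246)],8).round(), cast(p,(372,209),42).round(), cast(p,(257,193),150).round())
hsv=cv2.cvtColor(im,cv2.COLOR_BGR2HSV)
m=((hsv[...,1]<40)&(hsv[...,2]>150)).astype(np.uint8)*255
cs,_=cv2.findContours(m,cv2.RETR_EXTERNAL,cv2.CHAIN_APPROX_NONE)
for c in cs:
    if cv2.contourArea(c)<60 or c[:,0,1].max()>300 or c[:,0,1].min()<100: continue
    (u,v),r=cv2.minEnclosingCircle(c)
    print((u,v,r),cv2.contourArea(c),fitc(cast(p,c[:,0],8)), [tuple(q) for q in cv2.boxPoints(cv2.minAreaRect(c)).round()])
    if cv2.contourArea(c)>1500: print(cast(p,cv2.approxPolyDP(c,3,True)[:,0],49).round())
cv2.imwrite("pics/t1.png",cv2.resize(im[140:230,170:300],None,fx=6,fy=6,interpolation=cv2.INTER_CUBIC))
E
```

```text
invalid input
[[246.79426715 194.47581285]
 [336.10664178 166.36774992]]
[[452. 258.   8.]
 [329.  96.   8.]] [[ 457. -308.   42.]] [[495.  65. 150.]]
(372.0, 209.0, 9.055485725402832) 224.0 (array([ 457.61345956, -318.69130794]), np.float64(28.22271820479926)) [(np.float32(360.0), np.float32(209.0)), (np.float32(372.0), np.float32(197.0)), (np.float32(384.0), np.float32(209.0)), (np.float32(372.0), np.float32(221.0))]
(198.25, 207.5, 16.652801513671875) 811.0 (array([453.78791526, 259.66046863]), np.float64(53.329840135423694)) [(np.float32(177.0), np.float32(200.0)), (np.float32(205.0), np.float32(186.0)), (np.float32(220.0), np.float32(215.0)), (np.float32(191.0), np.float32(229.0))]
(259.5, 182.0, 34.73120880126953) 1828.5 (array([538.21496765,  60.08417389]), np.float64(85.28804016544917)) [(np.float32(233.0), np.float32(205.0)), (np.float32(241.0), np.float32(151.0)), (np.float32(286.0), np.float32(158.0)), (np.float32(277.0), np.float32(212.0))]
[[635. 116.  49.]
 [560. 128.  49.]
 [609. 106.  49.]
 [594.  -1.  49.]
 [568. -11.  49.]
 [549.  -5.  49.]
 [571.  -2.  49.]
 [565.  18.  49.]
 [555.   1.  49.]
 [569. 118.  49.]
 [475. 120.  49.]
 [475. 136.  49.]
 [511. 137.  49.]
 [465. 142.  49.]
 [442.   0.  49.]
 [614. -24.  49.]]
```

View pics/t1.png

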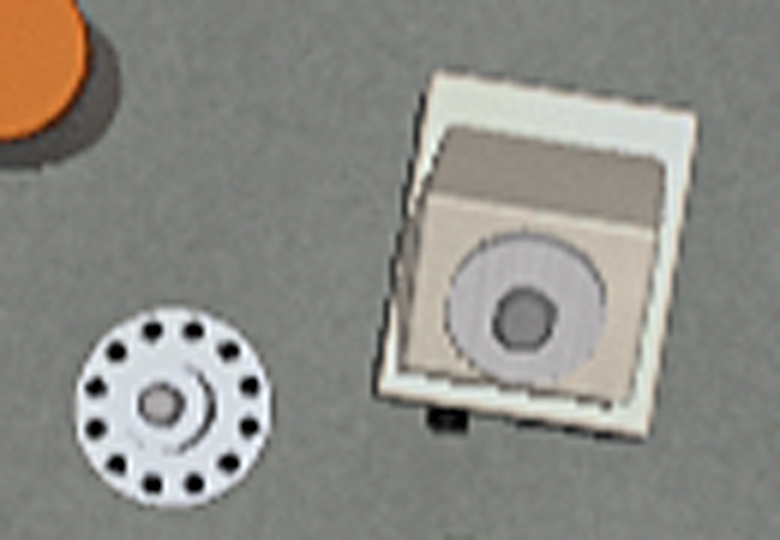

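```bash
python3 -m inch '[[[0,4,0,0],[0,8,0,0],[0,12,0,0],[0,16,0,0],[0,20,0,0],[0,24,0,0],[0,28,0,0],[0,32,0,0]]]'; python3 -m inch '[[[0,4,0,0],[0,4,0,0],[0,4,0,0],[0,4,0,0]]]'; python3 -c "
from h import *
print(sensors.read_state())"
```

```text
clock: 0.77
eef_pos: [383.3, -828.5, 226.2]
tool_rot: [3.123, -0.007, 0.432]
force: [-3.4, -4.6, 0.7]
width: 85.4
gripper_force: 0.0
clock: 1.1
eef_pos: [384.3, -840.3, 217.7]
tool_rot: [3.1, 0.001, 0.427]
force: [-0.5, -0.4, -0.6]
width: 85.0
gripper_force: 0.0
{'clock': 1.1, 'qpos': array([ 1.05472783,  1.29106972,  0.94788466,  0.18612579, -0.91542426,
        1.69747885,  0.06334289]), 'qd': array([-0.11496868,  0.11211336,  1.44298846, -0.10839021, -1.37977446,
       -0.10189687,  0.16614132]), 'tau': array([-2.13560812e+00, -8.27113080e+01,  1.03323162e+00, -1.45569500e+01,
        8.42325166e-01,  3.40538356e-02, -1.59066212e-01]), 'eef_pos': array([ 384.32138954, -840.29214791,  217.65346157]), 'tool_rot': array([3.09990052e+00, 1.00504783e-03, 4.26585146e-01]), 'force': array([-0.52991455, -0.38775246, -0.62943076]), 'torque': array([ 0.03803164,  0.07567113, -0.04026801]), 'gripper_force': 0.0, 'width': 85.01197064112115}
```

```bash
python3 -m inch '[[[0,-4,0,0],[0,-8,0,0],[0,-12,0,0],[0,-16,0,0],[0,-16,0,0],[0,-16,0,0]]]';  python3 -c "
from h import *
s=sensors.read_state();print(s['qpos'],s['eef_pos'],s['tool_rot'])"
```

```text
clock: 1.6
eef_pos: [319.3, -690.5, 212.0]
tool_rot: [3.1, -0.002, 0.429]
force: [1.0, -1.4, 0.2]
width: 85.5
gripper_force: 0.0
[ 0.68770279  0.99218714  1.00766096  1.23269182 -0.84014031  1.29316037
  0.51642435] [ 319.25400677 -690.48192725  212.01066737] [ 3.10025354e+00 -2.02210628e-03  4.29155157e-01]
```

```bash
python3 -m inch '[[[3,-3,0,0],[6,-6,-1,0],[9,-9,-2,0],[12,-12,-3,0],[15,-15,-4,0],[18,-18,-5,0],[21,-21,-6,0],[24,-24,-7,0]]]';python3 -m inch '[[[2,-2.5,0,0],[4,-5,0,0],[4,-5,0,0],[4,-5,0,0]]]';  cat > snap.py <<'E'
from h import *
import sys
s=sensors.read_state();p=camera_params("wrist");im=get_image("wrist")
np.savez("pics/"+sys.argv[1],im=im,**p); cv2.imwrite("pics/"+sys.argv[1]+".png",im)
R=cv2.Rodrigues(np.array(p["rvec"],float))[0]
print(s['clock'],s['qpos'].round(2),s['eef_pos'].round(1),s['tool_rot'].round(3),(-R.T@np.array(p["tvec"]).ravel()).round(), R[2].round(2))
E
python3 snap.py w_cap
```

```text
clock: 2.27
eef_pos: [432.9, -384.3, 269.6]
tool_rot: [3.098, -0.001, 0.429]
force: [1.5, 0.4, -0.1]
width: 85.5
gripper_force: 0.0
clock: 2.6
eef_pos: [449.2, -322.1, 266.9]
tool_rot: [3.099, -0.001, 0.434]
force: [-0.7, -0.1, 1.5]
width: 85.4
gripper_force: 0.0
2.6 [-0.14  0.73  1.23  1.8  -0.76  1.13  0.2 ] [ 449.2 -322.1  266.9] [ 3.099e+00 -1.000e-03  4.340e-01] [ 508. -288.  410.] [-0.23 -0.15 -0.96]
```

View pics/w_cap.png

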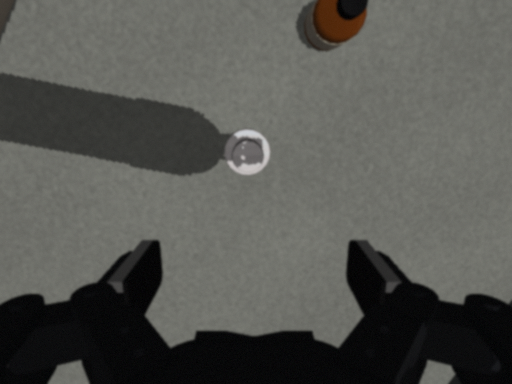

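```bash
python3 -m inch '[[[1.5,-4,-0.4,0],[3,-8,-0.8,0],[4.5,-12,-1.2,0],[6,-16,-1.6,0],[7.5,-20,-2,0],[9,-24,-2.5,0],[10.5,-28,-3,0],[12,-32,-3,0]]]';python3 -m inch '[[[0,0,0,0],[0,0,0,0],[0,0,0,0]]]'; python3 snap.py w_mix
python3 - <<'E'
from h import *
p=np.load("pics/w_cap.npz"); im=p["im"]
h=cv2.cvtColor(im,cv2.COLOR_BGR2HSV); m=((h[...,2]>170)&(h[...,1]<40)).astype(np.uint8)
cs,_=cv2.findContours(m,cv2.RETR_EXTERNAL,cv2.CHAIN_APPROX_NONE); c=max(cs,key=cv2.contourArea)
print(cv2.contourArea(c),cv2.minEnclosingCircle(c),fitc(cast(p,c[:,0],8)),fitc(cast(p,cv2.convexHull(c)[:,0],8)))
E
```

```text
clock: 3.32
eef_pos: [424.6, 7.3, 284.5]
tool_rot: [3.096, -0.003, 0.426]
force: [1.5, 0.6, -0.4]
width: 85.4
gripper_force: 0.0
clock: 3.57
eef_pos: [424.6, 5.8, 283.9]
tool_rot: [3.096, -0.001, 0.428]
force: [0.3, -0.9, -0.4]
width: 85.3
gripper_force: 0.0
3.5667 [-1.    0.49  1.3   2.07 -0.54  0.97 -0.56] [424.6   5.8 283.9] [ 3.096e+00 -1.000e-03  4.280e-01] [483.  40. 427.] [-0.23 -0.15 -0.96]
423.5 ((246.87930297851562, 151.6724090576172), 22.123212814331055) (array([ 457.86444756, -320.51698061]), np.float64(25.46997461422009)) (array([ 457.62909539, -320.56889153]), np.float64(28.465706187413893))
```

View pics/w_mix.png

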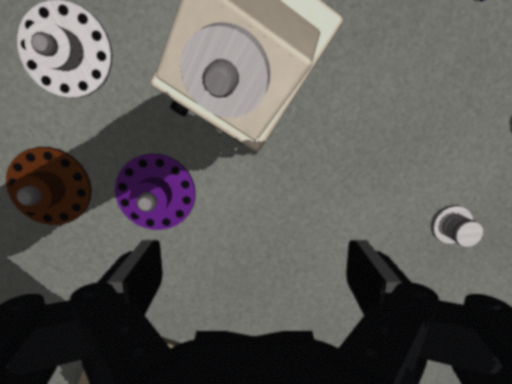

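```bash
cat > face.py <<'E'
from h import *
def plane(p,uv,c,n):
    R=cv2.Rodrigues(np.array(p["rvec"],float))[0]; t=np.array(p["tvec"],float).ravel(); o=-R.T@t
    d=np.c_[uv.astype(float),np.ones(len(uv))]@np.linalg.inv(p["mtx"]).T@R
    return o+d*(((c-o)@n)/(d@n))[:,None]
def head(p,im,seed,box,yaw):
    a=im.astype(int); m=(np.abs(a[...,2]-a[...,0])<14)&(a[...,1]>60)
    M=np.zeros(m.shape,np.uint8); x0,x1,y0,y1=box; M[y0:y1,x0:x1]=m[y0:y1,x0:x1]
    M=cv2.morphologyEx(M,cv2.MORPH_OPEN,np.ones((3,3)))
    cs,_=cv2.findContours(M,cv2.RETR_EXTERNAL,cv2.CHAIN_APPROX_NONE)
    c=[c for c in cs if cv2.pointPolygonTest(c,seed,False)>=0 or 1]; c=max(c,key=cv2.contourArea)
    h=cv2.convexHull(c)[:,0]; e=cv2.fitEllipse(c); print("ell",e,cv2.contourArea(c))
    n=np.array([-.5*np.cos(yaw),-.5*np.sin(yaw),.75**.5]); ax=np.array([np.sin(yaw),-np.cos(yaw),0]); bx=np.cross(n,ax)
    C=cast(p,e[0],135)[0]
    for _ in range(10):
        P=plane(p,h,C,n)-C; q,r=fitc(np.c_[P@ax,P@bx]); D=C+q[0]*ax+q[1]*bx
        uv=proj(p,D)[0]; C=cast(p,uv,135)[0]
    print("head",C.round(1),"r",r.round(1)); return C
E
python3 - <<'E'
from face import *
p=np.load("pics/w_mix.npz"); im=p["im"]; print(im[70,190],im[40,175],im[100,160])
head(p,im,(225,72),(175,275,15,125),np.radians(-8.7))
pt=camera_params("top"); it=cv2.imread("pics/top0.png")
print(it[190,250],it[175,250])
head(pt,it,(257,191),(242,274,175,205),np.radians(-8.7))
h=cv2.cvtColor(im,cv2.COLOR_BGR2HSV)
m=((h[...,2]>150)&(h[...,1]<30)).astype(np.uint8); m[110:]=0;m[:,130:]=0
cs,_=cv2.findContours(m,cv2.RETR_EXTERNAL,cv2.CHAIN_APPROX_NONE);c=max(cs,key=cv2.contourArea)
print(cv2.contourArea(c),fitc(cast(p,cv2.convexHull(c)[:,0],8)))
q=cast(p,np.array([(153,82),(250,148)]),49); print(q.round(), np.degrees(np.arctan2(q[0,1]-q[1,1],q[0,0]-q[1,0]))-90)
E
```

```text
[167 168 173] [155 172 184] [54 56 55]
ell ((224.88880920410156, 69.54812622070312), (85.66336822509766, 94.96122741699219), 153.48779296875) 6384.0
head [501.4  62.4 135. ] r 40.8
[178 177 179] [176 189 198]
ell ((257.2670593261719, 191.03158569335938), (25.118066787719727, 26.2639102935791), 92.65177917480469) 516.0
head [501.4  63.9 135. ] r 41.9
6917.0 (array([453.59448952, 258.68137947]), np.float64(54.36297901743617))
[[465. 139.  49.]
 [442.   7.  49.]] -9.986696057841286
```

```bash
python3 -m inch '[[[2,-3.5,0,0],[4,-7,1,0],[6,-10.5,3,0],[8,-14,5,0],[10,-17.5,7,0],[12,-21,9,0],[13.1,-21.8,11,0],[13.1,-21.8,13,0]]]';python3 -m inch '[[[0,0,0,0],[0,0,0,0],[0,0,0,0]]]'; python3 snap.py w_disc
python3 - <<'E'
from h import *
p=np.load("pics/w_disc.npz"); im=p["im"]
h=cv2.cvtColor(im,cv2.COLOR_BGR2HSV)
m=((h[...,2]>150)&(h[...,1]<30)).astype(np.uint8)
cs,_=cv2.findContours(m,cv2.RETR_EXTERNAL,cv2.CHAIN_APPROX_NONE)
for c in cs:
    if cv2.contourArea(c)>500: print(cv2.contourArea(c),cv2.boundingRect(c),fitc(cast(p,cv2.convexHull(c)[:,0],8)))
print(totool(np.array([453.5,259,14])-sensors.read_state()["eef_pos"]))
E
```

```text
clock: 4.28
eef_pos: [457.5, 258.2, 141.7]
tool_rot: [3.098, -0.002, 0.433]
force: [-0.4, -0.2, -0.0]
width: 85.5
gripper_force: 0.0
clock: 4.53
eef_pos: [456.9, 252.1, 145.6]
tool_rot: [3.096, -0.003, 0.424]
force: [1.0, -0.8, 0.2]
width: 85.5
gripper_force: 0.0
4.5333 [-1.21  0.83  1.05  1.97 -0.89  0.89 -0.83] [456.9 252.1 145.6] [ 3.096e+00 -3.000e-03  4.240e-01] [516. 286. 288.] [-0.22 -0.15 -0.96]
4652.0 (191, 120, 107, 116) (array([453.62702295, 258.59009434]), np.float64(54.7791948479193))
[-0.1  -1.31 13.14]
```

```bash
python3 -m inch '[[[-0.1,-0.6,0,0],[-0.1,-1.3,2.5,0],[-0.1,-1.3,5.5,0],[-0.1,-1.3,8.5,0],[-0.1,-1.3,11,0],[-0.1,-1.3,12.6,0],[-0.1,-1.3,13.1,0],[-0.1,-1.3,13.1,0]]]'; python3 -m inch '[[[0,0,0,0],[0,0,0,0],[0,0,0,0],[0,0,0,0],[0,0,0,0],[0,0,0,0]]]' 3.5;python3 -m inch '[[[0,0,0,0],[0,0,0,0],[0,0,0,0],[0,0,0,0],[0,0,0,0],[0,0,0,0]]]' 3.5
```

```text
clock: 5.25
eef_pos: [451.6, 260.7, 13.0]
tool_rot: [3.098, -0.001, 0.428]
force: [0.2, 0.1, 0.7]
width: 85.4
gripper_force: 0.0
clock: 5.75
eef_pos: [452.9, 260.5, 14.6]
tool_rot: [3.096, -0.004, 0.429]
force: [0.6, -1.9, 9.0]
width: 46.9
gripper_force: 60.7
clock: 6.25
eef_pos: [452.8, 260.5, 14.6]
tool_rot: [3.096, -0.004, 0.429]
force: [-0.0, -1.7, 9.0]
width: 46.7
gripper_force: 60.7
```

```bash
python3 -m inch '[[[0,0,-1,0],[0,0,-4,0],[0,0,-8,0],[0,0,-12,0],[0,1.5,-16,0],[0,3,-20,0],[0,5,-24,0],[0,7,-27,0]]]'; python3 -m inch '[[[0,3,-2.5,0],[0,6,-5,0],[0,9.5,-7,0],[-0.2,13,-9,0],[-0.4,16.5,-11,0],[-0.6,20,-13,0],[-0.8,23.5,-15,0],[-1,27,-17,0]]]';python3 -m inch '[[[-0.2,3.5,-2,0],[-0.2,5,-5,0],[-0.2,5,-8,0],[-0.2,5,-12,0],[-0.2,5,-16,0],[-0.2,5,-20,0],[-0.2,5,-20,0]]]';python3 -c "
from h import *
s=sensors.read_state();print(s['qpos'].round(2),s['eef_pos'],s['tool_rot'])"
```

```text
clock: 6.92
eef_pos: [474.3, 208.2, 288.1]
tool_rot: [3.098, -0.001, 0.431]
force: [0.7, 0.9, -3.2]
width: 46.1
gripper_force: 62.8
clock: 7.58
eef_pos: [574.2, -35.9, 468.9]
tool_rot: [3.098, -0.001, 0.429]
force: [1.3, 0.7, -2.6]
width: 46.5
gripper_force: 62.9
clock: 8.17
eef_pos: [589.0, -78.3, 633.6]
tool_rot: [3.111, 0.022, 0.425]
force: [0.7, -0.4, -5.1]
width: 46.2
gripper_force: 63.0
[-0.22  0.49  0.7   0.76 -0.3   1.97 -0.85] [589.01175502 -78.29377605 633.59697001] [3.11146353 0.02246864 0.42475744]
```

```bash
cat > st.py <<'E'
from h import *
s=sensors.read_state();R=Ro.from_euler("xyz",s["tool_rot"]).as_matrix()
print(s['qpos'].round(2),s['eef_pos'].round(1),"zt",R[:,2].round(3),"tilt",np.degrees(np.arccos(-R[2,2])).round(1),"az",np.degrees(np.arctan2(R[1,2],R[0,2])).round(1))
E
python3 -m inch '[[[0,0,-4,0],[0,0,-8,0],[0,0,-12,0],[0,0,-16,0],[0,0,-20,0],[0,0,-24,0]]]'>/dev/null; python3 st.py;python3 -m inch '[[[0,4,0,0],[0,8,0,0],[0,12,0,0],[0,16,0,0]]]'>/dev/null; python3 st.py
```

```text
[-0.1   0.37  0.31  0.77 -0.09  1.98 -0.98] [550.4 -70.  676.9] zt [ 0.035 -0.039 -0.999] tilt 3.0 az -48.0
[ 0.19  0.51  0.22  0.59 -0.09  1.98 -0.8 ] [ 600.2 -202.7  655. ] zt [ 0.059 -0.05  -0.997] tilt 4.4 az -40.1
```

```bash
for i in 1; do
python3 -m inch '[[[0,0,-12,0]]]'; python3 st.py
python3 -m inch '[[[0,0,-12,0]]]'; python3 st.py
python3 -m inch '[[[0,0,-40,0]]]'; python3 st.py
python3 -m inch '[[[0,0,-40,0]]]'; python3 st.py
python3 -m inch '[[[6,4,-4,0]]]'; python3 st.py
python3 -m inch '[[[6,4,-4,0]]]'; python3 st.py
done | grep zt
```

```text
[ 0.18  0.48  0.23  0.61 -0.08  1.98 -0.8 ] [ 590.6 -203.1  663.2] zt [ 0.066 -0.058 -0.996] tilt 5.0 az -41.2
[ 0.16  0.44  0.24  0.61 -0.09  1.98 -0.81] [ 575.3 -193.4  688.6] zt [ 0.101 -0.065 -0.993] tilt 6.9 az -32.8
[ 0.15  0.4   0.26  0.62 -0.08  1.98 -0.81] [ 560.6 -186.7  710.8] zt [ 0.133 -0.075 -0.988] tilt 8.8 az -29.3
[ 0.13  0.36  0.27  0.63 -0.08  1.98 -0.81] [ 546.1 -180.9  729.9] zt [ 0.162 -0.084 -0.983] tilt 10.5 az -27.5
[ 0.13  0.39  0.27  0.56 -0.09  1.98 -0.82] [ 564.8 -182.5  741.3] zt [ 0.201 -0.098 -0.975] tilt 12.9 az -26.0
[ 0.14  0.43  0.27  0.5  -0.1   1.98 -0.82] [ 589.7 -182.5  739.9] zt [ 0.221 -0.103 -0.97 ] tilt 14.1 az -25.1
```

```bash

python3 -m inch '[[[1.7,-3.8,0,0],[3.4,-7.6,0,0],[5.1,-11.4,0,0],[6.8,-15.2,0,0],[8.5,-19,0,0],[10,-22,0,0]]]' >/dev/null; python3 st.py
for i in 1; do
python3 -m inch '[[[0,0,-12,0]]]'; python3 st.py
python3 -m inch '[[[0,0,-12,0]]]'; python3 st.py
python3 -m inch '[[[6,2,-6,0]]]'; python3 st.py
python3 -m inch '[[[6,2,-6,0]]]'; python3 st.py
done | grep zt
```

```text
[-0.35  0.36  0.25  0.7   0.04  1.89 -1.25] [591.2  60.8 710.9] zt [ 0.213 -0.1   -0.972] tilt 13.6 az -25.1
[-0.42  0.38  0.41  0.62 -0.06  1.96 -1.2 ] [583.7  74.  726.9] zt [ 0.206 -0.084 -0.975] tilt 12.8 az -22.2
[-0.47  0.37  0.52  0.6  -0.09  1.98 -1.18] [569.7  66.1 751.9] zt [ 0.237 -0.096 -0.967] tilt 14.8 az -22.1
[-0.45  0.37  0.51  0.54 -0.09  1.98 -1.18] [578.9  64.5 768.8] zt [ 0.282 -0.096 -0.955] tilt 17.3 az -18.9
[-0.44  0.39  0.5   0.49 -0.1   1.98 -1.19] [591.4  67.8 774.9] zt [ 0.307 -0.095 -0.947] tilt 18.7 az -17.1
```

```bash

for i in 1; do
python3 -m inch '[[[3,1,-9,0]]]'; python3 st.py
python3 -m inch '[[[3,1,-9,0]]]'; python3 st.py
python3 -m inch '[[[3,0,-9,0]]]'; python3 st.py
python3 -m inch '[[[3,0,-9,0]]]'; python3 st.py
python3 -m inch '[[[3,0,-9,0]]]'; python3 st.py
done | grep zt
```

```text
[-0.46  0.38  0.52  0.49 -0.1   1.98 -1.19] [586.8  70.9 785. ] zt [ 0.327 -0.094 -0.94 ] tilt 19.9 az -16.0
[-0.48  0.36  0.54  0.48 -0.1   1.98 -1.19] [576.5  72.4 802.2] zt [ 0.357 -0.091 -0.93 ] tilt 21.6 az -14.3
[-0.52  0.34  0.58  0.47 -0.1   1.98 -1.2 ] [564.8  77.2 819.1] zt [ 0.387 -0.089 -0.918] tilt 23.4 az -12.9
[-0.57  0.32  0.62  0.46 -0.1   1.98 -1.2 ] [552.9  83.3 834.6] zt [ 0.415 -0.084 -0.906] tilt 25.1 az -11.5
[-0.62  0.3   0.66  0.46 -0.1   1.98 -1.21] [540.8  89.  849.2] zt [ 0.442 -0.081 -0.894] tilt 26.7 az -10.4
```

```bash

for i in 1; do
python3 -m inch '[[[3,0,-9,0]]]'; python3 st.py
python3 -m inch '[[[1,0,-3,0]]]'; python3 st.py
python3 -m inch '[[[0,0,0,0],[0,0,0,0]]]'; python3 st.py
done | grep -E 'zt|clock|width'; python3 -c "
from h import *
print(totool(np.array([501.5,63,135])+33*np.array([-.494,.078,.866])-sensors.read_state()['eef_pos']))"
```

```text
clock: 10.83
width: 46.4
[-0.68  0.28  0.71  0.45 -0.1   1.98 -1.22] [528.4  94.4 863.4] zt [ 0.467 -0.077 -0.881] tilt 28.3 az -9.4
clock: 10.92
width: 46.1
[-0.73  0.26  0.75  0.45 -0.1   1.98 -1.22] [518.   98.4 874.8] zt [ 0.488 -0.074 -0.87 ] tilt 29.6 az -8.6
clock: 11.08
width: 46.7
[-0.72  0.27  0.75  0.45 -0.1   1.98 -1.22] [518.6  98.6 873.8] zt [ 0.486 -0.074 -0.871] tilt 29.5 az -8.6
[-33.   -17.95  60.46]
```

```bash
python3 -m inch '[[[-1.9,-1,3.4,0],[-3.9,-2.1,6.8,0],[-5.8,-3.1,10.2,0],[-7.8,-4.2,13.6,0],[-9.7,-5.2,17,0],[-11.6,-6.3,20.4,0],[-13.6,-7.3,23.8,0],[-15.5,-8.4,27.2,0]]]' | grep zt; python3 st.py; python3 -m inch '[[[-1.9,-1,3.4,0],[-3.9,-2.1,6.8,0],[-5.8,-3.1,10.2,0],[-7.8,-4.2,13.6,0],[-9.7,-5.2,17,0],[-11.6,-6.3,20.4,0],[-13.6,-7.3,23.8,0],[-13.6,-7.3,23.8,0]]]' | grep zt; python3 st.py;  python3 -c "
from h import *
print(totool(np.array([501.5,63,135])+60*np.array([-.494,.078,.866])-sensors.read_state()['eef_pos']))"
```

```text
[-1.18 -0.11  0.68  1.7   0.4   1.14 -1.71] [498.4  83.8 569.3] zt [ 0.481 -0.075 -0.873] tilt 29.2 az -8.8
[-1.02  0.2   0.75  2.33  0.4   0.25 -1.8 ] [471.4  65.2 280.6] zt [ 0.464 -0.092 -0.881] tilt 28.2 az -11.2
[-3.4  -2.86  8.25]
```

```bash
cat > fk.py <<'E'
import numpy as np, itertools
from scipy.optimize import least_squares, minimize
from scipy.spatial.transform import Rotation as Ro
D=[([1.07119,.62936,.03845,1.51841,-.027,.99631,-.01998],[273,-589.2,230.4],[-3.13962,0,.4338]),
([.68770,.99219,1.00766,1.23269,-.84014,1.29316,.51642],[319.3,-690.5,212],[3.10025,-.002,.4292]),
([-1,.49,1.3,2.07,-.54,.97,-.56],[424.6,5.8,283.9],[3.096,-.001,.428]),
([-1.21,.83,1.05,1.97,-.89,.89,-.83],[456.9,252.1,145.6],[3.096,-.003,.424]),
([-.14,.73,1.23,1.8,-.76,1.13,.2],[449.2,-322.1,266.9],[3.099,-.001,.434])]
def fk(q,L,s):
    R=Ro.identity(); p=np.array([0,0,L[0]])
    for i,a in enumerate("zyzyzyz"):
        R=R*Ro.from_euler(a,s[i]*q[i])
        if i==2: p=p+R.apply([0,0,L[1]])
        if i==4: p=p+R.apply([0,0,L[2]])
        if i==6: p=p+R.apply([0,0,L[3]])
    return p,R
L0=[360,420,400,300]
def res(L,s): return np.concatenate([fk(q,L,s)[0]-x for q,x,_ in D])
if __name__=="__main__":
    best=[]
    for s in itertools.product([1,-1],repeat=5):
        s=(s[0],1,s[1],s[2],s[3],s[4],1)
        r=least_squares(res,L0,args=(s,)); best.append((r.cost,s,r.x.round(1)))
    for b in sorted(best,key=lambda b:b[0])[:4]: print(b)
    s=sorted(best,key=lambda b:b[0])[0]
    for q,x,e in D: 
        p,R=fk(q,s[2],s[1]); print((p-x).round(),R.as_matrix()[:,2].round(2),R.as_euler("xyz").round(2),e)
E
python3 fk.py
```

```text
(np.float64(448.93456059478376), (-1, 1, -1, 1, -1, 1, 1), array([407.9, 536.6, 401.1, 388. ]))
(np.float64(633.9368323603637), (-1, 1, -1, 1, -1, -1, 1), array([ 46.1, 530.8, 430.5, -15.9]))
(np.float64(662.2715539532093), (-1, 1, -1, 1, 1, -1, 1), array([ 26.7, 537.2, 417. ,  -4.7]))
(np.float64(672.5054887243238), (-1, 1, -1, 1, 1, 1, 1), array([ 29.1, 533.6, 414.6,   1.5]))
[25. 10.  5.] [-0.  0. -1.] [ 3.14 -0.    2.04] [-3.13962, 0, 0.4338]
[4. 3. 5.] [ 0.02 -0.04 -1.  ] [3.11 0.02 0.97] [3.10025, -0.002, 0.4292]
[ 1.  2. -4.] [ 0.02 -0.04 -1.  ] [-3.1   0.02  3.12] [3.096, -0.001, 0.428]
[-4. -2. -4.] [ 0.03 -0.04 -1.  ] [-3.09  0.   -2.62] [3.096, -0.003, 0.424]
[ 0. -3. -2.] [ 0.02 -0.04 -1.  ] [3.12 0.04 1.61] [3.099, -0.001, 0.434]
```

```bash
cat >> fk.py <<'E'
S=(-1,1,-1,1,-1,1,-1)
D+=[([-.72,.27,.75,.45,-.1,1.98,-1.22],[518.6,98.6,873.8],0),([-1.18,-.11,.68,1.7,.4,1.14,-1.71],[498.4,83.8,569.3],0),([-1.02,.2,.75,2.33,.4,.25,-1.8],[471.4,65.2,280.6],0),([-.35,.36,.25,.7,.04,1.89,-1.25],[591.2,60.8,710.9],0)]
def fk2(q,L):
    R=Ro.identity(); p=np.array([0,0,L[0]])
    for i,a in enumerate("zyzyzyz"):
        R=R*Ro.from_euler(a,S[i]*q[i])
        if i==2: p=p+R.apply([L[4],0,L[1]])
        if i==3: p=p+R.apply([L[5],0,L[2]])
        if i==5: p=p+R.apply([L[6],0,L[3]])
    return p,R.apply([0,0,1])
lo=np.array([-3.06,-.37,-1.25,.18,-1.1,.23,-2.94]);hi=np.array([3.06,2.12,1.32,2.47,4.24,1.98,2.94])
if __name__=="__main__":
    r=least_squares(lambda L:np.concatenate([fk2(q,L)[0]-x for q,x,_ in D]),L0+[50,-50,50],loss="soft_l1"); L=r.x; print(L.round(1),[(fk2(q,L)[0]-x).round().tolist() for q,x,_ in D])
    np.save("L.npy",L)
    zt=np.array([.494,-.078,-.866]); zt/=np.linalg.norm(zt); q0=np.array(D[7][0])
    rng=np.random.default_rng(0)
    for off in (60,15):
        T=np.array([501.5,63,135])-off*zt; out=[]
        for k in range(30):
            x0=q0 if k==0 else lo+(hi-lo)*rng.random(7)
            f=lambda q:np.r_[(fk2(q,L)[0]-T)/10,(fk2(q,L)[1]-zt)*50,.02*(q-q0)[:6]]
            g=least_squares(f,np.clip(x0,lo+.03,hi-.03),bounds=(lo+.02,hi-.02)); p,z=fk2(g.x,L)
            out.append((g.cost,g.x.round(2),(p-T).round(1),z.round(3)))
        for o in sorted(out,key=lambda o:o[0])[:3]: print(off,o)
E
python3 fk.py | tail -8
```

```text
[ 3.721e+02  5.296e+02  3.831e+02  3.528e+02  1.510e+01 -2.800e+00
  2.000e-01] [[23.0, 15.0, 2.0], [-3.0, 12.0, 0.0], [2.0, 5.0, -1.0], [-5.0, 1.0, -3.0], [-1.0, -0.0, -2.0], [4.0, 21.0, -0.0], [-5.0, 29.0, 7.0], [1.0, 22.0, -0.0], [-0.0, 24.0, 1.0]]
60 (np.float64(1.0563089089261475), array([ 0.54,  0.69, -1.23,  2.45,  1.71,  0.93, -0.14]), array([10.5,  3.4,  4.3]), array([ 0.48 , -0.083, -0.873]))
60 (np.float64(1.0563089089261506), array([ 0.54,  0.69, -1.23,  2.45,  1.71,  0.93,  0.49]), array([10.5,  3.4,  4.3]), array([ 0.48 , -0.083, -0.873]))
60 (np.float64(1.0563089089261508), array([ 0.54,  0.69, -1.23,  2.45,  1.71,  0.93, -1.42]), array([10.5,  3.4,  4.3]), array([ 0.48 , -0.083, -0.873]))
15 (np.float64(0.3466999527870862), array([ 0.52,  0.87, -1.23,  2.45,  1.85,  1.08, -2.92]), array([6.4, 1.8, 1.6]), array([ 0.486, -0.081, -0.87 ]))
15 (np.float64(0.34669995278708765), array([ 0.52,  0.87, -1.23,  2.45,  1.85,  1.08,  0.89]), array([6.4, 1.8, 1.6]), array([ 0.486, -0.081, -0.87 ]))
15 (np.float64(0.34669995278708854), array([ 0.52,  0.87, -1.23,  2.45,  1.85,  1.08, -2.45]), array([6.4, 1.8, 1.6]), array([ 0.486, -0.081, -0.87 ]))
```

```bash
sed -i 's/p=np.array(\[0,0,L\[0\]\])\n    for/&/; s/L\[4\],0,L\[1\]/L[4],L[7],L[1]/; s/L\[5\],0,L\[2\]/L[5],L[8],L[2]/; s/L\[6\],0,L\[3\]/L[6],L[9],L[3]/; s/L0+\[50,-50,50\]/L0+[50,-50,50,5,5,5,60]/' fk.py
python3 - <<'E'
s=open('fk.py').read()
s=s.replace('''        if i==2: p=p+R.apply([L[4],L[7]''','''        if i==0: p=p+R.apply([L[10],0,0])
        if i==2: p=p+R.apply([L[4],L[7]''')
open('fk.py','w').write(s)
E
python3 fk.py | tail -9
```

```text
[ 0. -3. -2.] [ 0.02 -0.04 -1.  ] [3.12 0.04 1.61] [3.099, -0.001, 0.434]
[ 342.1  558.3  383.   358.4    5.2   -3.9   -1.4  501.8 -523.8   -1.
   -3.7] [[6.0, -1.0, -3.0], [0.0, 3.0, 1.0], [-5.0, -4.0, 1.0], [-0.0, 1.0, -1.0], [-4.0, -0.0, 1.0], [-0.0, 1.0, 0.0], [-1.0, -2.0, 1.0], [4.0, 0.0, -1.0], [1.0, 2.0, -1.0]]
60 (np.float64(0.9237409823428634), array([-1.05,  0.53,  0.95,  2.45,  4.17,  0.25,  2.92]), array([9.5, 3. , 4.7]), array([ 0.481, -0.082, -0.873]))
60 (np.float64(0.9237409823428646), array([-1.05,  0.53,  0.95,  2.45,  4.17,  0.25, -2.92]), array([9.5, 3. , 4.7]), array([ 0.481, -0.082, -0.873]))
60 (np.float64(0.9237409823428696), array([-1.05,  0.53,  0.95,  2.45,  4.17,  0.25, -1.66]), array([9.5, 3. , 4.7]), array([ 0.481, -0.082, -0.873]))
15 (np.float64(0.5265126659444421), array([-0.76,  0.55,  0.59,  2.45,  3.4 ,  0.26,  2.27]), array([7.6, 2.2, 2.8]), array([ 0.484, -0.081, -0.871]))
15 (np.float64(0.5265126659448905), array([-0.76,  0.55,  0.59,  2.45,  3.4 ,  0.26,  2.75]), array([7.6, 2.2, 2.8]), array([ 0.484, -0.081, -0.871]))
15 (np.float64(0.5265126659452234), array([-0.76,  0.55,  0.59,  2.45,  3.4 ,  0.26,  1.08]), array([7.6, 2.2, 2.8]), array([ 0.484, -0.081, -0.871]))
```

```bash
cat > feas.py <<'E'
from fk import *
L=np.load("L.npy"); rng=np.random.default_rng(0)
zt=np.array([.494,-.078,-.866]); zt/=np.linalg.norm(zt)
for off in (60,35,15):
    T=np.array([501.5,63,135])-off*zt; out=[]
    for k in range(60):
        f=lambda q:np.r_[(fk2(q,L)[0]-T)/5,(fk2(q,L)[1]-zt)*60]
        g=least_squares(f,lo+(hi-lo)*rng.random(7),bounds=(lo+.005,hi-.005)); p,z=fk2(g.x,L)
        out.append((round(g.cost,3),g.x.round(2),(p-T).round(1),z.round(3)))
    seen=[]
    for o in sorted(out,key=lambda o:o[0])[:12]:
        if any(np.abs(o[1][:6]-s).max()<.15 for s in seen): continue
        seen.append(o[1][:6]); print(off,o)
E
python3 feas.py
```

```text
Traceback (most recent call last):
  File "feas.py", line 8, in <module>
    g=least_squares(f,lo+(hi-lo)*rng.random(7),bounds=(lo+.005,hi-.005)); p,z=fk2(g.x,L)
ValueError: Initial guess is outside of provided bounds
```

```bash
sed -i 's/lo+(hi-lo)\*rng.random(7)/lo+.01+(hi-lo-.02)*rng.random(7)/' feas.py; python3 feas.py
```

```text
60 (np.float64(0.975), array([-1.02,  0.52,  0.91,  2.46,  4.07,  0.24, -0.97]), array([3.9, 1.2, 1.9]), array([ 0.479, -0.083, -0.874]))
60 (np.float64(1.135), array([-0.48,  0.36,  0.14,  2.46,  2.1 ,  0.24,  2.91]), array([4.2, 1.3, 2.1]), array([ 0.478, -0.083, -0.875]))
35 (np.float64(0.704), array([-0.86,  0.53,  0.7 ,  2.46,  3.6 ,  0.24,  1.71]), array([3.4, 1. , 1.4]), array([ 0.481, -0.082, -0.873]))
35 (np.float64(0.79), array([-0.56,  0.44,  0.27,  2.46,  2.57,  0.24, -2.9 ]), array([3.7, 1.1, 1.5]), array([ 0.481, -0.082, -0.873]))
15 (np.float64(0.394), array([-0.76,  0.56,  0.59,  2.46,  3.4 ,  0.28,  0.12]), array([2.6, 0.7, 0.9]), array([ 0.484, -0.081, -0.871]))
```

```bash
cat > go.py <<'E'
from h import *
import sys
off=float(sys.argv[1]); n=np.array([-.494,.078,.866])
T=np.array([501.5,63,135])+off*n
s=sensors.read_state(); print("err",(T-s['eef_pos']).round(1),"tool cm",totool(T-s['eef_pos']),"F",s['force'].round(1), s['clock'])
E
python3 st.py; python3 go.py 45
```

```text
[-1.02  0.2   0.75  2.33  0.4   0.25 -1.8 ] [471.4  65.2 280.6] zt [ 0.464 -0.092 -0.881] tilt 28.2 az -11.2
err [   7.9    1.3 -106.7] tool cm [-3.35 -2.85  9.75] F [-1.5 -1.9 -4. ] 12.4167
```

```bash
python3 -m inch '[[[-0.8,-0.7,2.4,0],[-1.7,-1.4,4.9,0],[-2.5,-2.1,7.3,0],[-3.3,-2.8,9.7,0],[-3.3,-2.8,9.7,0],[-3.3,-2.8,9.7,0],[-3.3,-2.8,9.7,0]]]' >/dev/null; python3 st.py; python3 go.py 45
```

```text
[-0.23  0.35 -0.19  2.36  1.48  0.33 -2.91] [494.9  68.7 206.4] zt [ 0.452 -0.095 -0.887] tilt 27.5 az -11.8
err [-15.6  -2.1 -32.4] tool cm [-2.54 -1.31  2.19] F [-0.7 -1.2 -4.7] 13.0
```

```bash
python3 -m inch '[[[0,0,0,-4],[0,0,0,-7]]]' >/dev/null; python3 st.py
```

```text
[-0.22  0.35 -0.19  2.36  1.47  0.33 -2.77] [494.1  67.3 206.7] zt [ 0.451 -0.096 -0.888] tilt 27.4 az -12.0
```

```bash
python3 -m inch '[[[0,0,0,-7],[0,0,0,-14],[0,0,0,-21],[0,0,0,-28],[0,0,0,-35],[0,0,0,-42],[0,0,0,-49],[0,0,0,-56]]]' >/dev/null; python3 -m inch '[[[0,0,0,-7],[0,0,0,-14],[0,0,0,-21],[0,0,0,-28],[0,0,0,-28]]]' >/dev/null; python3 st.py;python3 go.py 45
```

```text
[-0.2   0.35 -0.22  2.36  1.47  0.34 -1.31] [494.2  68.3 207.6] zt [ 0.453 -0.096 -0.887] tilt 27.6 az -12.0
err [-14.9  -1.8 -33.6] tool cm [ 1.4  -2.49  2.32] F [-1.2  0.1 -2.7] 14.25
```

```bash
python3 -m inch '[[[0.5,-0.8,0.8,0],[0.9,-1.6,1.5,0],[1.4,-2.5,2.3,0],[1.4,-2.5,2.3,0],[1.4,-2.5,2.3,0],[1.4,-2.5,2.3,0]]]' >/dev/null; python3 st.py;python3 go.py 45; python3 - <<'E'
from h import *
im=get_image("side"); cv2.imwrite("pics/s1.png",cv2.resize(im[120:250,180:310],None,fx=4.5,fy=4.5,interpolation=cv2.INTER_CUBIC))
E
```

```text
[-0.19  0.42 -0.27  2.43  1.82  0.39 -1.69] [479.3  67.1 174.1] zt [ 0.452 -0.095 -0.887] tilt 27.5 az -11.9
err [-0.  -0.6 -0.1] tool cm [-0.05 -0.03  0.01] F [ 0.7  0.2 -3. ] 14.75
```

View pics/s1.png

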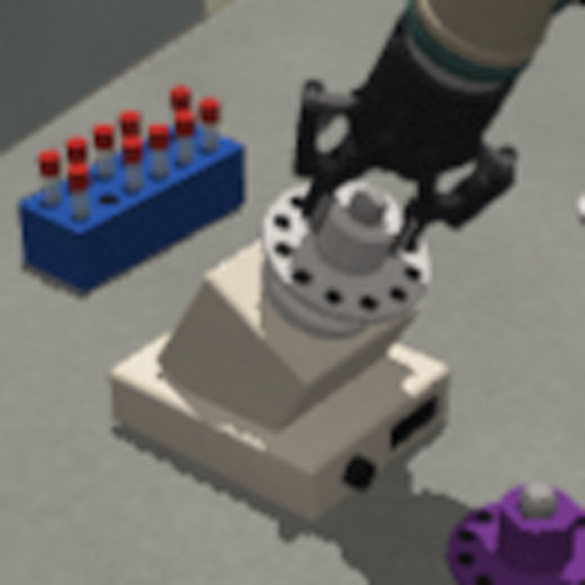

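```bash
python3 -c "
from h import *
print(totool(np.array([.494,-.078,-.866])*10))"; python3 -m inch '[[[0,0,0.4,0],[0,0,0.8,0],[0,0,1.2,0],[0,0,1.5,0],[0,0,1.5,0]]]'; python3 st.py
```

```text
[-0.01  0.05  1.  ]
clock: 15.22
eef_pos: [487.2, 64.9, 160.6]
tool_rot: [2.755, 0.298, 1.985]
force: [3.6, -1.2, 0.7]
width: 46.5
gripper_force: 64.6
[-0.16  0.46 -0.3   2.43  1.9   0.42 -1.77] [487.2  64.9 160.6] zt [ 0.454 -0.097 -0.886] tilt 27.7 az -12.0
```

```bash
python3 -m inch '[[[0,0.02,0.3,0],[0,0.04,0.6,0],[0,0.05,0.9,0],[0,0.05,0.9,0]]]'; python3 -m inch '[[[0,0.02,0.2,0],[0,0.02,0.4,0],[0,0.02,0.4,0],[0,0.02,0.4,0]]]'; python3 st.py; python3 go.py 14.5
```

```text
clock: 15.55
eef_pos: [492.1, 63.5, 152.9]
tool_rot: [2.755, 0.298, 1.983]
force: [6.1, -3.9, 0.8]
width: 46.2
gripper_force: 64.4
clock: 15.88
eef_pos: [493.1, 63.3, 149.9]
tool_rot: [2.755, 0.298, 1.984]
force: [0.0, -4.0, 9.4]
width: 46.3
gripper_force: 64.3
[-0.14  0.49 -0.32  2.42  1.95  0.45 -1.81] [493.1  63.3 149.9] zt [ 0.455 -0.098 -0.885] tilt 27.7 az -12.1
err [ 1.2  0.8 -2.3] tool cm [0.09 0.05 0.25] F [ 0.  -4.   9.4] 15.8833
```

Contact is building; a little further down, then check it.

```bash
python3 -m inch '[[[0,0,0.2,0],[0,0,0.3,0],[0,0,0.3,0]]]';  python3 st.py; python3 -m inch '[[[0,0,0.3,0],[0,0,0.3,0],[0,0,0.3,0]]]';  python3 st.py; python3 go.py 14.5;python3 - <<'E'
from h import *
im=get_image("side"); cv2.imwrite("pics/s2.png",cv2.resize(im[150:230,210:290],None,fx=7,fy=7,interpolation=cv2.INTER_CUBIC))
E
```

```text
clock: 16.13
eef_pos: [493.3, 63.2, 148.1]
tool_rot: [2.754, 0.299, 1.985]
force: [-11.5, -4.2, 28.1]
width: 46.6
gripper_force: 67.5
[-0.13  0.5  -0.32  2.42  1.97  0.45 -1.83] [493.3  63.2 148.1] zt [ 0.455 -0.098 -0.885] tilt 27.8 az -12.1
clock: 16.38
eef_pos: [493.4, 62.5, 145.3]
tool_rot: [2.756, 0.299, 1.986]
force: [-17.6, -5.8, 34.8]
width: 46.3
gripper_force: 77.1
[-0.13  0.51 -0.33  2.43  1.98  0.46 -1.83] [493.4  62.5 145.3] zt [ 0.454 -0.098 -0.886] tilt 27.7 az -12.2
err [0.9 1.6 2.2] tool cm [ 0.04  0.23 -0.17] F [-17.6  -5.8  34.8] 16.3833
```

View pics/s2.png

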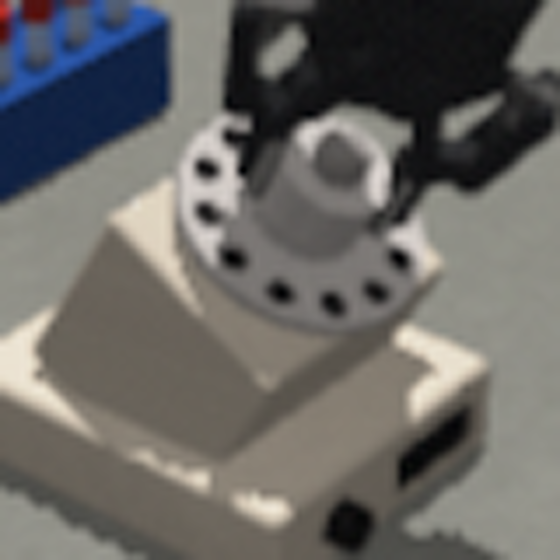

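```bash
python3 -m inch '[[[0,0,-0.2,0],[0,0,-0.2,0]]]'; python3 -m inch '[[[0,0,0,0],[0,0,0,0],[0,0,0,0],[0,0,0,0]]]' 8.5; python3 st.py; python3 -m inch '[[[0,0,-1,0],[0,0,-3,0],[0,0,-6,0],[0,0,-9,0],[0,0,-12,0],[0,0,-15,0],[0,0,-15,0]]]'; python3 snap.py w_seat; python3 -c "
from h import *
im=get_image('side'); cv2.imwrite('pics/s3.png',im[150:230,210:290])
a=cv2.imread('pics/w_seat.png'); b=cv2.resize(im[150:230,210:290],(384,384),interpolation=cv2.INTER_CUBIC); cv2.imwrite('pics/c3.png',cv2.resize(np.hstack([a,b]),(784,336)))"
```

```text
clock: 16.6
eef_pos: [493.5, 62.7, 145.8]
tool_rot: [2.757, 0.297, 1.985]
force: [-4.1, -5.2, 12.7]
width: 46.5
gripper_force: 72.8
clock: 16.93
eef_pos: [492.9, 65.2, 144.5]
tool_rot: [2.759, 0.293, 1.989]
force: [-0.4, -0.2, 0.4]
width: 85.2
gripper_force: 0.0
[-0.13  0.51 -0.32  2.42  1.97  0.45 -1.83] [492.9  65.2 144.5] zt [ 0.45  -0.093 -0.888] tilt 27.3 az -11.7
clock: 17.52
eef_pos: [425.4, 79.1, 277.8]
tool_rot: [2.76, 0.294, 1.989]
force: [0.5, -0.5, 1.3]
width: 85.2
gripper_force: 0.0
17.5167 [-0.24  0.11 -0.28  2.38  0.9   0.44 -0.83] [425.4  79.1 277.8] [2.76  0.294 1.989] [334. 152. 385.] [ 0.54 -0.33 -0.78]
```

View pics/c3.png

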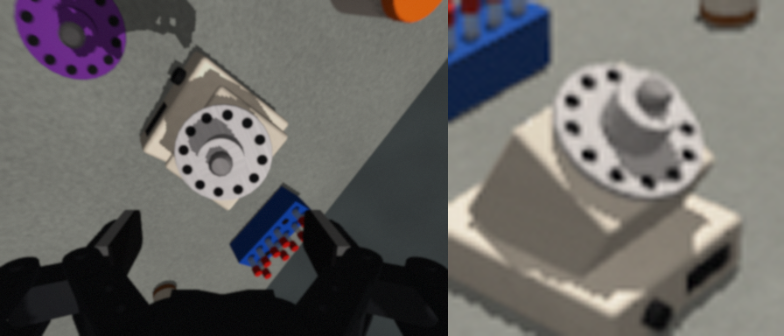

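```bash
python3 - <<'E'
from face import *
p=np.load("pics/w_seat.npz"); im=p["im"]; n=np.array([-.494,.078,.866]); C=np.array([501.5,63,135])
h=cv2.cvtColor(im,cv2.COLOR_BGR2HSV); a=im.astype(int)
m=((np.abs(a[...,2]-a[...,0])<14)&(a[...,1]>105)).astype(np.uint8); k=np.zeros_like(m); cv2.circle(k,(255,172),75,1,-1); m*=k
m=cv2.morphologyEx(m,cv2.MORPH_OPEN,np.ones((3,3)))
cs,_=cv2.findContours(m,cv2.RETR_EXTERNAL,cv2.CHAIN_APPROX_NONE);c=max(cs,key=cv2.contourArea); print(cv2.boundingRect(c),cv2.contourArea(c))
ax=np.array([.156,.988,0]);bx=np.cross(n,ax)
# dark spots ellipse fit
P=plane(p,cv2.convexHull(c)[:,0],C+8*n,n)-C; q,r=fitc(np.c_[P@ax,P@bx]); print(q,r)
print(totool([-117.6,24,0]),totool([0,0,-100]))
E
```

```text
(182, 119, 148, 128) 12884.5
[-7.88950251 -3.8273416 ] 67.60525199860696
[ 6.65 -8.29 -5.58] [ 2.89 -3.63  8.86]
```

```bash
python3 - <<'E'
from face import *
p=np.load("pics/w_seat.npz"); im=p["im"]; n=np.array([-.494,.078,.866]); C=np.array([501.5,63,135])
g=cv2.cvtColor(im,cv2.COLOR_BGR2GRAY); m=(g<60).astype(np.uint8)
N,l,s,c=cv2.connectedComponentsWithStats(m)
P=[c[i] for i in range(1,N) if 30<s[i,4]<250 and np.hypot(*(c[i]-[255,172]))<60]
P=np.array(P); print(len(P))
ax=np.array([.156,.988,0]);bx=np.cross(n,ax)
Q=plane(p,P,C+8*n,n)-C; Q=np.c_[Q@ax,Q@bx]; q,r=fitc(Q); print("off",q,"r",r,(np.hypot(*(Q-q).T)-r).round(2))
E
for i in 1; do
python3 -m inch '[[[6.6,-8.3,-5.6,0]]]'; python3 st.py
python3 -m inch '[[[6.6,-8.3,-5.6,0]]]'; python3 st.py
python3 -m inch '[[[6.6,-8.3,-5.6,0]]]'; python3 st.py
done | grep zt
```

```text
13
off [0.4888718  2.41551575] r 42.64022036105089 [  1.72   1.53   1.48   1.69   1.26   2.42 -35.79   1.23   2.31   1.43
   2.15   1.43   1.7 ]
[-0.29  0.06 -0.31  2.44  0.91  0.46 -0.93] [390.5  87.7 279.5] zt [ 0.456 -0.093 -0.885] tilt 27.7 az -11.6
[-0.17  0.04 -0.49  2.46  0.89  0.48 -0.94] [370.9  96.7 278. ] zt [ 0.449 -0.083 -0.89 ] tilt 27.2 az -10.5
[-0.    0.03 -0.67  2.46  0.87  0.49 -0.93] [363.8  97.2 281. ] zt [ 0.447 -0.082 -0.891] tilt 27.0 az -10.4
```

```bash

for i in 1; do
python3 -m inch '[[[7,-9,0,0]]]'; python3 st.py
python3 -m inch '[[[7,-9,0,0]]]'; python3 st.py
python3 -m inch '[[[7,-9,0,0]]]'; python3 st.py
python3 -m inch '[[[7,-9,0,0]]]'; python3 st.py
done | grep zt
```

```text
[ 0.15  0.04 -0.85  2.46  0.88  0.52 -0.97] [356.4  99.6 279. ] zt [ 0.441 -0.089 -0.893] tilt 26.7 az -11.4
[ 0.27  0.05 -1.04  2.46  0.88  0.56 -1.02] [345.3 106.  276.6] zt [ 0.431 -0.095 -0.897] tilt 26.2 az -12.4
[ 0.35  0.06 -1.22  2.47  0.85  0.62 -1.1 ] [324.1 119.6 274.7] zt [ 0.418 -0.103 -0.903] tilt 25.5 az -13.9
[ 0.27  0.06 -1.25  2.47  0.8   0.69 -1.18] [299.5 131.5 272.8] zt [ 0.401 -0.122 -0.908] tilt 24.8 az -16.9
```

```bash

for i in 1; do
python3 -m inch '[[[7,-9,0,0]]]'; python3 st.py
python3 -m inch '[[[7,-9,2,0]]]'; python3 st.py
python3 -m inch '[[[7,-6,4,0]]]'; python3 st.py
done | grep zt; python3 -c "
from h import *
print(totool([-90,0,-43]),totool([0,0,-100]),totool([0,100,0]))"
```

```text
[ 0.1   0.08 -1.25  2.47  0.77  0.75 -1.29] [269.8 152.9 270.4] zt [ 0.392 -0.126 -0.911] tilt 24.3 az -17.9
[-0.06  0.13 -1.25  2.47  0.77  0.82 -1.44] [246.8 171.2 264. ] zt [ 0.386 -0.129 -0.914] tilt 24.0 az -18.5
[-0.21  0.22 -1.25  2.47  0.82  0.9  -1.62] [232.  188.2 250.9] zt [ 0.379 -0.135 -0.915] tilt 23.7 az -19.5
[ 4.66 -8.81  0.52] [ 2.87 -2.82  9.15] [ 8.79  4.57 -1.35]
```

```bash
cat > sim.py <<'E'
from fk import *
L=np.load("L.npy"); W=400.
def full(q):
    p,_=fk2(q,L); R=Ro.identity()
    for i,a in enumerate("zyzyzyz"): R=R*Ro.from_euler(a,S[i]*q[i])
    return p,R
def step(q,p,R):
    def f(x):
        P,Q=full(x); return np.r_[P-p,W*(R.inv()*Q).as_rotvec(),8*(x-q)]
    l=np.maximum(lo,q-.17);h=np.minimum(hi,q+.17)
    return least_squares(f,np.clip(q,l+1e-4,h-1e-4),bounds=(l,h),max_nfev=8).x
def go(q,T):
    p,R=full(q); n=max(1,int(np.ceil(np.linalg.norm(T-p)/41)))
    for k in range(1,n+3): q=step(q,p+(T-p)*min(1,k/n),R)
    return q
def push(q,d,n):
    for _ in range(n):
        p,R=full(q); q=step(q,p+41.7*np.array(d)/np.linalg.norm(d),R)
    return q
zv=lambda q: full(q)[1].apply([0,0,1])
E
cat > s1.py <<'E'
from sim import *
# check vs observed up-push
q=np.array([.19,.51,.22,.59,-.09,1.98,-.8]); 
for _ in range(4): q=push(q,[0.05,0,1],1); print(full(q)[0].round(),zv(q).round(3))
q0=np.array([-.21,.22,-1.25,2.47,.82,.9,-1.62]); print(full(q0)[0],zv(q0))
for T in ([450,-40,60],[550,-50,100],[350,-40,400],[300,-40,500]):
    q1=go(q0,np.array(T,float)); print(T,q1.round(2),(full(q1)[0]-T).round(),zv(q1).round(3))
    for d in ([-1,.2,0],[-.8,.2,-.6],[0,0,-1],[-.7,.1,.7]):
        q=push(q1,d,5);a=zv(q); q=push(q,d,5); print("  ",d,a.round(3),zv(q).round(3),full(q)[0].round(),q.round(2))
E
time python3 s1.py
```

```text
[ 595. -198.  677.] [ 0.1   -0.064 -0.993]
[ 589. -195.  702.] [ 0.145 -0.079 -0.986]
[ 584. -193.  726.] [ 0.189 -0.094 -0.977]
[ 579. -191.  750.] [ 0.234 -0.11  -0.966]
[234.76065297 206.64306402 246.84673495] [ 0.37831409 -0.13463828 -0.91583349]
[450, -40, 60] [ 0.16  0.67 -0.35  2.47  2.24  0.49 -1.85] [21.  1.  3.] [ 0.334 -0.137 -0.932]
   [-1, 0.2, 0] [ 0.134 -0.161 -0.978] [-0.056 -0.226 -0.972] [288.  87.  62.] [-0.25  0.65 -0.44  2.47  1.02  0.48 -1.22]
   [-0.8, 0.2, -0.6] [ 0.146 -0.167 -0.975] [ 0.047 -0.212 -0.976] [ 278.   69. -201.] [-0.54  1.38 -0.05  2.47  2.73  0.68 -2.94]
   [0, 0, -1] [ 0.329 -0.138 -0.934] [ 0.329 -0.138 -0.934] [ 474.  -40. -353.] [ 0.21  1.64 -0.3   2.08  2.73  1.   -2.1 ]
   [-0.7, 0.1, 0.7] [ 0.317 -0.137 -0.938] [ 0.33  -0.206 -0.921] [346.   3. 279.] [ 0.3  -0.03 -0.69  2.47  0.62  0.54 -0.46]
[550, -50, 100] [ 0.31  0.64 -0.5   2.3   1.87  0.46 -1.39] [-0. -0. -0.] [ 0.378 -0.135 -0.916]
   [-1, 0.2, 0] [ 0.237 -0.148 -0.96 ] [ 0.048 -0.198 -0.979] [314.  65. 138.] [-0.12  0.42 -0.49  2.47  0.84  0.53 -0.93]
   [-0.8, 0.2, -0.6] [ 0.26 
[... 886 characters left out ...]
 ] [167.  41. 684.] [-0.55 -0.37 -0.18  1.51  0.24  1.98 -0.18]
[300, -40, 500] [-0.21 -0.37  0.01  2.04  0.23  1.14  0.2 ] [11.  2. -1.] [ 0.357 -0.14  -0.924]
   [-1, 0.2, 0] [ 0.168 -0.23  -0.959] [ 0.136 -0.274 -0.952] [  8.  99. 489.] [-1.22 -0.36 -0.37  2.02  0.01  1.74 -1.12]
   [-0.8, 0.2, -0.6] [ 0.247 -0.192 -0.95 ] [ 0.189 -0.236 -0.953] [ 52.  98. 309.] [-1.17 -0.24 -0.45  2.47  0.09  1.14 -1.2 ]
   [0, 0, -1] [ 0.33  -0.138 -0.934] [ 0.164 -0.132 -0.978] [379. -35. 152.] [-0.09  0.35 -0.02  2.47  0.75  0.23 -0.38]
   [-0.7, 0.1, 0.7] [ 0.221 -0.174 -0.96 ] [ 0.252 -0.16  -0.954] [191.  25. 751.] [ 0.05 -0.37 -0.3   1.3   0.12  1.98  0.27]
real	0m2.441s
user	0m2.864s
sys	0m0.024s
```

```bash
python3 - <<'E'
from sim import *
q0=np.array([-.21,.22,-1.25,2.47,.82,.9,-1.62])
for T in ([450,-160,80],[490,-175,120]):
    q=go(q0,np.array(T,float)); print(q.round(2),(full(q)[0]-T).round(),zv(q).round(3))
    for i in range(6): q=push(q,[-.94,.34,0],2); print(full(q)[0].round(),zv(q).round(3),q.round(2))
E
python3 -c "
from h import *
s=sensors.read_state(); print(totool(np.array([470,-165,100])-s['eef_pos']))"
```

```text
[ 0.69  0.67 -0.59  2.47  2.26  0.49 -1.5 ] [ 8. -3.  2.] [ 0.361 -0.128 -0.924]
[ 421. -149.   92.] [ 0.273 -0.096 -0.957] [ 0.48  0.56 -0.27  2.47  2.35  0.23 -1.61]
[ 400. -141.   82.] [ 0.208 -0.074 -0.975] [ 0.53  0.57 -0.35  2.47  2.01  0.23 -1.28]
[ 375. -132.   76.] [ 0.136 -0.05  -0.989] [ 0.56  0.58 -0.39  2.47  1.67  0.23 -0.95]
[ 347. -120.   74.] [ 0.055 -0.024 -0.998] [ 0.67  0.6  -0.57  2.47  1.33  0.33 -0.65]
[ 312. -106.   86.] [-0.038  0.007 -0.999] [ 0.74  0.59 -0.68  2.47  1.02  0.43 -0.38]
[276. -92. 101.] [-0.13   0.037 -0.991] [ 0.76  0.56 -0.71  2.47  0.76  0.49 -0.16]
[ 0.73  0.59 -0.62  2.38  2.    0.4  -1.22] [ 0. -0.  0.] [ 0.378 -0.135 -0.916]
[ 434. -155.  128.] [ 0.33  -0.117 -0.937] [ 0.64  0.49 -0.49  2.47  2.05  0.29 -1.31]
[ 407. -144.  130.] [ 0.262 -0.093 -0.961] [ 0.62  0.46 -0.46  2.47  1.71  0.23 -0.99]
[ 382. -135.  128.] [ 0.195 -0.073 -0.978] [ 0.74  0.47 -0.64  2.47  1.37  0.32 -0.68]
[ 344. -120.  143.] [ 0.109 -0.046 -0.993] [ 0.92  0.46 -0.89  2.47  1.03  0.46 -0.39]
[ 303. -104.  164.] [ 0.025 -0.019 -1.   ] [ 0.97  0.39 -0.95  2.47  0.71  0.52 -0.11]
[261. -87. 189.] [-0.055  0.007 -0.998] [ 0.97  0.28 -0.9   2.47  0.39  0.59  0.2 ]
[-35.78  -0.33  27.6 ]
```

```bash
python3 -m inch '[[[-3.2,0,2.5,0],[-6.5,0,5,0],[-9.8,0,7.5,0],[-13,0,10,0],[-16.3,-0.1,12.5,0],[-19.5,-0.2,15,0],[-22.8,-0.2,17.5,0],[-26,-0.2,20,0]]]' >/dev/null; python3 -m inch '[[[-3.2,0,2.5,0],[-6.5,0,5,0],[-9.8,0,7.6,0],[-9.8,0,7.6,0]]]' >/dev/null; python3 st.py
for i in 1; do
python3 -m inch '[[[6.6,-6.4,-4,0]]]'; python3 st.py
python3 -m inch '[[[6.6,-6.4,-4,0]]]'; python3 st.py
python3 -m inch '[[[6.6,-6.4,-3.5,0]]]'; python3 st.py
python3 -m inch '[[[6.6,-6.4,-3,0]]]'; python3 st.py
done | grep zt; python3 -c "
from h import *
print(totool([-94,34,0]))"
```

```text
[ 0.8   0.67 -1.1   2.36  1.59  0.75 -1.07] [ 480.  -100.   154.6] zt [ 0.355 -0.141 -0.924] tilt 22.5 az -21.6
[ 0.79  0.63 -1.14  2.46  1.63  0.76 -1.2 ] [446.1 -81.2 158.4] zt [ 0.363 -0.136 -0.922] tilt 22.8 az -20.5
[ 0.81  0.61 -1.24  2.47  1.51  0.79 -1.15] [424.9 -66.3 171.4] zt [ 0.337 -0.133 -0.932] tilt 21.3 az -21.6
[ 0.8   0.54 -1.24  2.47  1.39  0.75 -1.08] [405.9 -53.6 183.5] zt [ 0.307 -0.133 -0.942] tilt 19.6 az -23.4
[ 0.78  0.46 -1.25  2.47  1.26  0.7  -1.01] [388.8 -36.6 198. ] zt [ 0.289 -0.13  -0.948] tilt 18.5 az -24.3
[ 6.74 -6.67 -3.16]
```

```bash
python3 -c "
from h import *
print(totool(np.array([440,-180,80])-sensors.read_state()['eef_pos']),totool([0,0,-100]))"
```

```text
[-11.86  -4.36  14.54] [ 2.43 -2.04  9.48]
```

```bash
python3 -m inch '[[[-2.4,-0.9,2.9,0],[-4.8,-1.8,5.8,0],[-7.1,-2.6,8.7,0],[-9.5,-3.5,11.6,0],[-11.9,-4.4,14.5,0],[-11.9,-4.4,14.5,0]]]' >/dev/null;  python3 st.py
for i in 1; do
python3 -m inch '[[[6.7,-6.7,-2,0]]]'; python3 st.py
python3 -m inch '[[[6.7,-6.7,-2,0]]]'; python3 st.py
python3 -m inch '[[[6.7,-6.7,-2,0]]]'; python3 st.py
python3 -m inch '[[[6.7,-6.7,-2,0]]]'; python3 st.py
done | grep zt
```

```text
[ 1.    0.88 -1.09  2.4   1.77  0.83 -0.99] [ 439.9 -186.5   77. ] zt [ 0.286 -0.135 -0.949] tilt 18.4 az -25.4
[ 1.05  0.95 -1.24  2.46  1.76  0.98 -1.02] [ 415.6 -176.2   78.4] zt [ 0.281 -0.136 -0.95 ] tilt 18.2 az -25.8
[ 1.06  0.95 -1.24  2.47  1.7   0.96 -0.99] [ 397.6 -171.1   76.9] zt [ 0.245 -0.115 -0.963] tilt 15.7 az -25.2
[ 1.07  0.91 -1.25  2.47  1.65  0.92 -0.94] [ 388.3 -166.4   84.6] zt [ 0.226 -0.101 -0.969] tilt 14.3 az -24.1
[ 1.09  0.87 -1.25  2.47  1.58  0.88 -0.89] [ 376.9 -164.1   92.8] zt [ 0.203 -0.092 -0.975] tilt 12.9 az -24.3
```

```bash

for i in 1; do
python3 -m inch '[[[6.7,-6.7,0,0]]]'; python3 st.py
python3 -m inch '[[[6.7,-6.7,0,0]]]'; python3 st.py
python3 -m inch '[[[6.7,-6.7,0,0]]]'; python3 st.py
python3 -m inch '[[[6.7,-6.7,0,0]]]'; python3 st.py
python3 -m inch '[[[6.7,-6.7,0,0]]]'; python3 st.py
python3 -m inch '[[[6.7,-6.7,0,0]]]'; python3 st.py
done | grep -E 'zt|clock'; python3 -c "
from h import *
print(totool([-94,34,0]))"
```

```text
clock: 20.7
[ 1.1   0.86 -1.25  2.47  1.54  0.87 -0.86] [ 366.5 -163.5   94.1] zt [ 0.18  -0.083 -0.98 ] tilt 11.4 az -24.9
clock: 20.78
[ 1.11  0.85 -1.25  2.47  1.49  0.85 -0.81] [ 355.  -162.8   94.9] zt [ 0.153 -0.072 -0.986] tilt 9.8 az -25.1
clock: 20.87
[ 1.13  0.83 -1.25  2.47  1.44  0.83 -0.76] [ 342.8 -162.    97.5] zt [ 0.128 -0.06  -0.99 ] tilt 8.1 az -25.1
clock: 20.95
[ 1.15  0.81 -1.25  2.47  1.38  0.82 -0.7 ] [ 330.1 -161.4  101.8] zt [ 0.102 -0.047 -0.994] tilt 6.5 az -24.8
clock: 21.03
[ 1.18  0.78 -1.25  2.47  1.31  0.79 -0.63] [ 316.5 -161.   108. ] zt [ 0.078 -0.035 -0.996] tilt 4.9 az -24.0
clock: 21.12
[ 1.2   0.75 -1.25  2.47  1.23  0.77 -0.55] [ 302.2 -160.8  116. ] zt [ 0.054 -0.022 -0.998] tilt 3.3 az -21.8
[ 7.14 -6.97 -0.58]
```

Two more, then go to the cap.

```bash

for i in 1; do
python3 -m inch '[[[6.7,-6.7,0,0]]]'; python3 st.py
python3 -m inch '[[[4,-4,0,0]]]'; python3 st.py
python3 -m inch '[[[0,0,0,0]]]'; python3 st.py
done | grep -E 'zt'; python3 -c "
from h import *
print(totool(np.array([458,-320.5,110])-sensors.read_state()['eef_pos']))"
```

```text
[ 1.24  0.7  -1.25  2.47  1.14  0.75 -0.45] [ 286.9 -160.8  125.9] zt [ 0.031 -0.009 -0.999] tilt 1.9 az -15.6
[ 1.28  0.65 -1.25  2.47  1.04  0.73 -0.33] [ 270.3 -161.   137.7] zt [ 0.01   0.004 -1.   ] tilt 0.6 az 21.6
[ 1.29  0.65 -1.25  2.47  1.04  0.73 -0.33] [ 269.7 -162.7  138.7] zt [ 0.011 -0.001 -1.   ] tilt 0.6 az -4.5
[-22.36  10.11   3.08]
```

```bash
python3 -m inch '[[[-3.7,1.7,0.5,0],[-7.5,3.4,1,0],[-11.2,5,1.5,0],[-15,6.7,2,0],[-18.7,8.4,2.5,0],[-22.4,10.1,3.1,0],[-22.4,10.1,3.1,0],[-22.4,10.1,3.1,0]]]' >/dev/null; python3 st.py; python3 snap.py w_cap2; python3 - <<'E'
from h import *
p=np.load("pics/w_cap2.npz"); im=p["im"]
h=cv2.cvtColor(im,cv2.COLOR_BGR2HSV); m=((h[...,2]>150)&(h[...,1]<40)).astype(np.uint8)
cs,_=cv2.findContours(m,cv2.RETR_EXTERNAL,cv2.CHAIN_APPROX_NONE); c=max(cs,key=cv2.contourArea)
print(cv2.contourArea(c),cv2.boundingRect(c),fitc(cast(p,cv2.convexHull(c)[:,0],8)))
print(totool(np.array([458,-320.5,13])-sensors.read_state()['eef_pos']))
E
```

```text
[ 1.2   0.94 -1.11  1.87  1.01  1.02  0.08] [ 460.9 -319.6  106.6] zt [ 0.011  0.002 -1.   ] tilt 0.6 az 11.3
22.0333 [ 1.2   0.94 -1.11  1.87  1.01  1.02  0.08] [ 460.9 -319.6  106.6] [3.131e+00 3.000e-03 2.018e+00] [ 429. -259.  249.] [ 0.13 -0.24 -0.96]
1111.5 (213, 179, 73, 50) (array([ 458.89953069, -323.20175966]), np.float64(28.418461205763368))
[-0.1  -0.32  9.39]
```

```bash
python3 -m inch '[[[0,-0.3,1.5,0],[-0.1,-0.3,4,0],[-0.1,-0.3,6.5,0],[-0.1,-0.3,8.5,0],[-0.1,-0.3,9.4,0],[-0.1,-0.3,9.4,0]]]' >/dev/null; python3 st.py; python3 -m inch '[[[0,0,0,0],[0,0,0,0],[0,0,0,0],[0,0,0,0],[0,0,0,0],[0,0,0,0]]]' 2.5;python3 -m inch '[[[0,0,0,0],[0,0,0,0],[0,0,0,0]]]' ; python3 st.py
python3 - <<'E'
from sim import *
from cell import sensors
q=sensors.read_state()['qpos']; print(full(q)[0])
q=go(q,np.array([600,-50,600.]));print(q.round(2),zv(q).round(3))
for i in range(12): q=push(q,[.2,0,1],2); print(full(q)[0].round(),zv(q).round(3),q.round(2))
E
```

```text
[ 1.15  1.06 -1.    1.91  1.18  0.91 -0.03] [ 456.1 -320.    12.7] zt [ 0.007  0.003 -1.   ] tilt 0.4 az 25.2
clock: 23.08
eef_pos: [458.7, -321.9, 16.1]
tool_rot: [3.131, 0.005, 2.021]
force: [-0.7, 0.0, 4.7]
width: 36.2
gripper_force: 59.6
clock: 23.33
eef_pos: [458.7, -321.9, 16.1]
tool_rot: [3.131, 0.005, 2.021]
force: [-0.8, 0.2, 5.3]
width: 36.3
gripper_force: 59.6
[ 1.15  1.06 -1.    1.91  1.18  0.91 -0.02] [ 458.7 -321.9   16.1] zt [ 0.012 -0.    -1.   ] tilt 0.7 az -0.2
[ 474.71945476 -318.6252501     7.06339151]
[ 0.55  0.56 -1.2   0.88  0.57  1.97  0.11] [ 0.012 -0.    -1.   ]
[604. -49. 658.] [ 0.084  0.007 -0.996] [ 0.4   0.47 -0.86  0.72  0.41  1.98  0.26]
[605. -48. 708.] [ 0.174  0.01  -0.985] [ 0.26  0.42 -0.52  0.6   0.25  1.98  0.37]
[606. -46. 754.] [ 0.269  0.007 -0.963] [ 0.12  0.39 -0.18  0.5   0.08  1.98  0.45]
[607. -44. 798.] [ 0.365  0.002 -0.931] [ 0.02  0.38  0.09  0.41 -0.08  1.98  0.5 ]
[608. -43. 841.] [ 0.457 -0.004 -0.889] [ 0.    0.38  0.15  0.31 -0.12  1.98  0.5 ]
[608. -41. 882.] [ 0.545 -0.009 -0.838] [-0.    0.38  0.19  0.21 -0.16  1.98  0.5 ]
[604. -39. 919.] [ 0.624 -0.014 -0.782] [-0.    0.35  0.17  0.18 -0.14  1.94  0.49]
[601. -38. 956.] [ 0.699 -0.019 -0.715] [-0.01  0.32  0.14  0.18 -0.11  1.87  0.48]
[600. -36. 992.] [ 0.767 -0.023 -0.641] [-0.01  0.29  0.12  0.18 -0.08  1.8   0.48]
[ 601.  -35. 1030.] [ 0.829 -0.027 -0.559] [-0.02  0.26  0.1   0.18 -0.06  1.72  0.47]
[ 603.  -34. 1067.] [ 0.881 -0.03  -0.471] [-0.02  0.24  0.08  0.18 -0.03  1.64  0.47]
[ 605.  -32. 1105.] [ 0.925 -0.033 -0.378] [-0.03  0.23  0.06  0.18 -0.01  1.55  0.46]
```

```bash
python3 -m inch '[[[0,0,-1,0],[0,0,-4,0],[0,0,-8,0],[1,1.6,-11.5,0],[2,3.2,-15,0],[3,4.8,-18.5,0],[4,6.4,-22,0],[5,8,-25.5,0]]]' |tail -2; python3 -m inch '[[[1,1.6,-3.5,0],[2,3.2,-7,0],[3,4.8,-10.5,0],[4,6.4,-14,0],[5,8,-17.5,0],[6,9.6,-21,0],[7,11.2,-24.5,0],[8,12.8,-28,0]]]' | tail -2;python3 -m inch '[[[1,1.6,-3.5,0],[1,1.6,-5,0],[1,1.6,-5,0]]]'|tail -2;  python3 st.py
for i in 1; do
python3 -m inch '[[[0,2,-8,0]]]'; python3 st.py
python3 -m inch '[[[0,2,-8,0]]]'; python3 st.py
python3 -m inch '[[[0,2,-8,0]]]'; python3 st.py
python3 -m inch '[[[0,2,-8,0]]]'; python3 st.py
done | grep zt
```

```text
width: 36.5
gripper_force: 60.5
width: 36.1
gripper_force: 60.4
width: 36.1
gripper_force: 60.5
[ 0.57  0.55 -1.11  0.84  0.54  1.96  0.21] [592.7 -95.3 605.6] zt [ 0.017  0.003 -1.   ] tilt 1.0 az 10.4
[ 0.5   0.54 -0.94  0.82  0.45  1.96  0.27] [593.9 -94.  599. ] zt [-0.018  0.009 -1.   ] tilt 1.2 az 154.5
[ 0.42  0.53 -0.74  0.8   0.36  1.96  0.33] [595.5 -96.8 591.3] zt [-0.053  0.009 -0.999] tilt 3.1 az 170.9
[ 0.35  0.52 -0.56  0.78  0.27  1.97  0.38] [596.7 -97.8 587.2] zt [-0.077  0.01  -0.997] tilt 4.4 az 172.8
[ 0.27  0.52 -0.37  0.77  0.18  1.97  0.44] [597.7 -97.3 586.7] zt [-0.089  0.011 -0.996] tilt 5.2 az 172.7
```

```bash
for i in 1; do
python3 -m inch '[[[0,2,-8,0]]]'; python3 st.py
python3 -m inch '[[[0,2,-8,0]]]'; python3 st.py
python3 -m inch '[[[0,2,-8,0]]]'; python3 st.py
python3 -m inch '[[[0,2,-8,0]]]'; python3 st.py
python3 -m inch '[[[0,2,-8,0]]]'; python3 st.py
python3 -m inch '[[[0,2,-8,0]]]'; python3 st.py
done | grep zt; python3 -c "
from h import *
print(totool([10,0,100]))"
```

```text
[ 0.19  0.51 -0.19  0.75  0.09  1.97  0.49] [598.6 -96.  589.6] zt [-0.092  0.012 -0.996] tilt 5.3 az 172.3
[ 0.11  0.51 -0.    0.74 -0.    1.98  0.55] [599.3 -93.4 596.6] zt [-0.082  0.011 -0.997] tilt 4.8 az 172.1
[ 0.04  0.5   0.16  0.72 -0.08  1.98  0.59] [599.5 -88.  611.2] zt [-0.054  0.007 -0.998] tilt 3.1 az 172.6
[ 0.02  0.48  0.17  0.71 -0.08  1.98  0.57] [598.  -83.8 628.4] zt [-0.021 -0.002 -1.   ] tilt 1.2 az -174.4
[ 0.01  0.46  0.16  0.69 -0.07  1.98  0.56] [596.3 -75.2 644.8] zt [ 0.013 -0.003 -1.   ] tilt 0.7 az -11.8
[ 0.    0.44  0.16  0.68 -0.08  1.98  0.55] [593.6 -68.1 661. ] zt [ 0.045 -0.004 -0.999] tilt 2.6 az -5.0
[-0.66  1.29 -9.94]
```

```bash
for i in 1; do
python3 -m inch '[[[-2,2,-8,0]]]'; python3 st.py
python3 -m inch '[[[-2,2,-8,0]]]'; python3 st.py
python3 -m inch '[[[-2,2,-8,0]]]'; python3 st.py
python3 -m inch '[[[-2,2,-8,0]]]'; python3 st.py
python3 -m inch '[[[-2,2,-8,0]]]'; python3 st.py
python3 -m inch '[[[-2,2,-8,0]]]'; python3 st.py
python3 -m inch '[[[-2,2,-8,0]]]'; python3 st.py
python3 -m inch '[[[-2,2,-8,0]]]'; python3 st.py
done | grep -E 'zt|clock' | tail -4
```

```text
clock: 26.33
[ 0.02  0.35  0.2   0.55 -0.09  1.98  0.59] [574.9 -87.7 762.8] zt [ 0.258 -0.035 -0.965] tilt 15.1 az -7.7
clock: 26.42
[ 0.02  0.34  0.2   0.54 -0.09  1.98  0.59] [568.8 -89.4 777.8] zt [ 0.287 -0.039 -0.957] tilt 16.9 az -7.8
```

```bash
for i in 1; do
python3 -m inch '[[[-1,2,-8,0]]]'; python3 st.py
python3 -m inch '[[[-1,2,-8,0]]]'; python3 st.py
python3 -m inch '[[[-1,2,-8,0]]]'; python3 st.py
python3 -m inch '[[[-1,2,-8,0]]]'; python3 st.py
python3 -m inch '[[[-1,2,-8,0]]]'; python3 st.py
python3 -m inch '[[[-1,2,-8,0]]]'; python3 st.py
python3 -m inch '[[[-1,2,-8,0]]]'; python3 st.py
python3 -m inch '[[[-1,2,-8,0]]]'; python3 st.py
python3 -m inch '[[[0,0,0,0]]]'; python3 st.py
done | grep -E 'zt|clock' | tail -6; python3 go.py 130
```

```text
clock: 27.0
[-0.13  0.18  0.35  0.49 -0.1   1.98  0.58] [494.9 -68.8 882.5] zt [ 0.476 -0.066 -0.877] tilt 28.7 az -7.9
clock: 27.08
[-0.18  0.15  0.4   0.49 -0.1   1.98  0.57] [482.  -65.8 896.4] zt [ 0.501 -0.069 -0.863] tilt 30.4 az -7.9
clock: 27.17
[-0.18  0.15  0.4   0.48 -0.1   1.98  0.57] [479.1 -66.2 900.4] zt [ 0.508 -0.07  -0.858] tilt 30.9 az -7.8
err [ -41.8  139.4 -652.8] tool cm [ 32.18 -25.21  52.93] F [-0.9 -1.5  1. ] 27.1667
```

```bash
cat > s2.py <<'E'
from sim import *
from cell import sensors
n=np.array([-.494,.078,.866]);H=np.array([501.5,63,135])
q0=sensors.read_state()['qpos']; b=full(q0)[0]-sensors.read_state()['eef_pos']; print("bias",b)
for via in ([540,70,330],[460,70,330],[437,73,248]):
    q=go(q0,np.array(via)+0.)
    print(via,q.round(2),zv(q).round(3))
    for off in (85,57):
        q=go(q,H+off*n); print("  ",off,q.round(2),zv(q).round(3),(full(q)[0]-H-off*n).round(1))
E
python3 s2.py; python3 -c "
from h import *
s=sensors.read_state(); print(totool(np.array([520,70,330])-s['eef_pos']))"
```

```text
bias [0.78510591 3.1675089  1.11609099]
[540, 70, 330] [-0.36  0.15  0.05  2.17  0.6   0.4  -0.38] [ 0.508 -0.07  -0.858]
   85 [-0.42  0.25  0.04  2.44  1.51  0.24 -1.4 ] [ 0.47  -0.077 -0.88 ] [ 3.7  1.1 14.3]
   57 [-0.13  0.36 -0.3   2.47  1.87  0.38 -1.76] [ 0.469 -0.077 -0.88 ] [0.3 0.1 0.2]
[460, 70, 330] [-0.26  0.02 -0.15  2.32  0.71  0.42 -0.56] [ 0.508 -0.07  -0.858]
   85 [-0.34  0.25 -0.05  2.45  1.52  0.27 -1.41] [ 0.471 -0.076 -0.879] [ 3.7  0.9 14. ]
   57 [-0.12  0.36 -0.31  2.47  1.87  0.38 -1.76] [ 0.469 -0.077 -0.88 ] [0.5 0.2 0.3]
[437, 73, 248] [-0.63  0.15  0.24  2.47  1.23  0.24 -1.14] [ 0.489 -0.068 -0.87 ]
   85 [-0.3   0.28 -0.1   2.47  1.75  0.29 -1.65] [ 0.48  -0.07  -0.875] [4.  1.3 2.4]
   57 [-0.21  0.36 -0.19  2.47  1.95  0.33 -1.83] [ 0.474 -0.072 -0.877] [2.4 0.7 1.2]
[ 26.7  -15.29  50.09]
```

```bash
python3 -m inch '[[[1.8,-1,3.3,0],[3.6,-2,6.7,0],[5.3,-3.1,10,0],[7.1,-4.1,13.4,0],[8.9,-5.1,16.7,0],[10.7,-6.1,20,0],[12.5,-7.1,23.4,0],[14.2,-8.2,26.7,0]]]' |tail -2; python3 -m inch '[[[1.8,-1,3.3,0],[3.6,-2,6.7,0],[5.3,-3.1,10,0],[7.1,-4.1,13.4,0],[8.9,-5.1,16.7,0],[10.7,-6.1,20,0],[12.5,-7.1,23.4,0],[12.5,-7.1,23.4,0]]]' | tail -2; python3 st.py; python3 go.py 110; python3 go.py 85; python3 s2.py | tail -3
```

```text
width: 36.1
gripper_force: 60.6
width: 36.2
gripper_force: 60.7
[-0.5   0.14  0.17  2.2   0.56  0.39 -0.37] [513.   70.2 318.8] zt [ 0.486 -0.072 -0.871] tilt 29.5 az -8.5
err [-65.9   1.4 -88.6] tool cm [ 4.92 -8.8   4.5 ] F [-0.7  1.  -2. ] 28.5
err [ -53.5   -0.6 -110.2] tool cm [ 4.9  -8.78  7.  ] F [-0.7  1.  -2. ] 28.5
[437, 73, 248] [-0.68  0.17  0.28  2.47  1.26  0.23 -1.17] [ 0.483 -0.074 -0.872]
   85 [-0.35  0.28 -0.05  2.47  1.75  0.27 -1.64] [ 0.477 -0.075 -0.876] [2.8 0.9 1.7]
   57 [-0.23  0.36 -0.18  2.47  1.94  0.34 -1.82] [ 0.473 -0.077 -0.878] [1.7 0.5 0.8]
```

```bash
python3 -m inch '[[[1.2,-2.2,1.7,0],[2.4,-4.4,3.5,0],[3.7,-6.6,5.2,0],[4.9,-8.8,7,0],[4.9,-8.8,7,0],[4.9,-8.8,7,0],[4.9,-8.8,7,0],[4.9,-8.8,7,0]]]' |tail -2;  python3 st.py; python3 go.py 85
```

```text
width: 36.0
gripper_force: 60.7
[-0.4   0.29 -0.01  2.46  1.85  0.28 -1.76] [467.3  70.  217.2] zt [ 0.503 -0.069 -0.862] tilt 30.5 az -7.8
err [-7.8 -0.3 -8.6] tool cm [ 0.48 -0.99  0.35] F [ 0.4 -0.7 -1.1] 29.1667
```

```bash
python3 -m inch '[[[0.3,-0.5,0.3,0],[0.5,-1,0.5,0],[0.5,-1,0.6,0],[0.5,-1,0.6,0],[0.5,-1,0.6,0]]]' |tail -2;  python3 st.py; python3 go.py 82; python3 - <<'E'
from h import *
n=np.array([-.494,.078,.866]);H=np.array([501.5,63,135])
s=sensors.read_state();R=Ro.from_euler("xyz",s["tool_rot"]).as_matrix(); c=s['eef_pos']+16*R[:,2]-H; k=c@n; print("cap axial",k,"off-axis",(c-k*n).round(1), "fix tool",totool(-(c-k*n)))
im=get_image("side"); cv2.imwrite("pics/s4.png",cv2.resize(im[130:230,200:300],None,fx=5.5,fy=5.5,interpolation=cv2.INTER_CUBIC))
E
```

```text
width: 36.8
gripper_force: 60.7
[ 0.28  0.43 -0.93  2.46  1.66  0.66 -1.61] [463.   69.7 208.1] zt [ 0.5   -0.073 -0.863] tilt 30.3 az -8.3
err [-2.  -0.3 -2.1] tool cm [ 0.11 -0.26  0.08] F [ 0.3  0.3 -2.2] 29.5833
cap axial 66.82733224979334 off-axis [2.5 0.3 1.4] fix tool [ 0.1  -0.27 -0.  ]
```

View pics/s4.png

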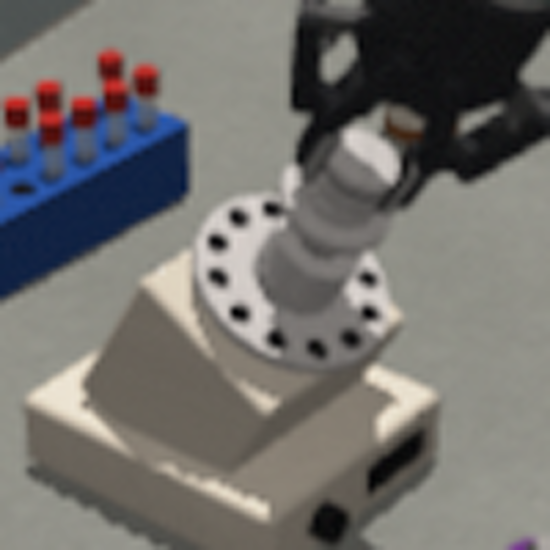

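```bash
cat > cap.py <<'E'
from h import *
n=np.array([-.494,.078,.866]);H=np.array([501.5,63,135])
s=sensors.read_state();R=Ro.from_euler("xyz",s["tool_rot"]).as_matrix(); c=s['eef_pos']+16*R[:,2]-H; k=c@n; print("cap axial",k.round(1),"off-axis",(c-k*n).round(1), "fix tool",totool(-(c-k*n)),"axis",totool(-10*n),"F",s['force'].round(1),(s['force']@n).round(1),s['clock'])
E
python3 -m inch '[[[0.1,-0.2,0.2,0],[0.1,-0.3,0.4,0],[0.1,-0.3,0.6,0],[0.1,-0.3,0.8,0],[0.1,-0.3,0.8,0]]]' |tail -2; python3 cap.py; python3 st.py
```

```text
width: 36.2
gripper_force: 60.7
cap axial 57.0 off-axis [-0.9 -0.  -0.5] fix tool [-0.05  0.1  -0.  ] axis [-0. -0.  1.] F [ 0.9  0.8 -1. ] -1.3 30.05
[ 0.44  0.6  -1.24  2.46  1.63  0.91 -1.6 ] [464.5  68.6 197.7] zt [ 0.494 -0.074 -0.867] tilt 29.9 az -8.5
```

```bash
python3 -m inch '[[[0,0.05,0.2,0],[0,0.1,0.4,0],[0,0.1,0.6,0],[0,0.1,0.8,0],[0,0.1,0.8,0]]]' |tail -2; python3 cap.py; python3 -m inch '[[[0,0,0.2,0],[0,0,0.4,0],[0,0,0.4,0]]]' |tail -2; python3 cap.py; python3 st.py
```

```text
width: 36.0
gripper_force: 61.0
cap axial 49.4 off-axis [-0.7  0.6 -0.5] fix tool [-0.1   0.05 -0.  ] axis [-0. -0.  1.] F [ 0.9 -1.5 -2.5] -2.7 30.4667
width: 36.2
gripper_force: 61.0
cap axial 45.3 off-axis [-0.9  0.7 -0.6] fix tool [-0.11  0.06 -0.  ] axis [-0.01 -0.    1.  ] F [ 0.4 -3.5 -0.8] -1.2 30.7167
[ 0.43  0.63 -1.23  2.46  1.67  0.93 -1.62] [470.3  68.4 187.5] zt [ 0.494 -0.073 -0.867] tilt 29.9 az -8.4
```

```bash
python3 -m inch '[[[0,0,0.15,0],[0,0,0.3,0],[0,0,0.3,0]]]' |tail -2; python3 cap.py; python3 -m inch '[[[0,0,0.1,0],[0,0,0.2,0],[0,0,0.2,0]]]' |tail -2; python3 cap.py;
```

```text
width: 36.4
gripper_force: 61.2
cap axial 42.7 off-axis [-0.9  0.8 -0.6] fix tool [-0.12  0.06 -0.  ] axis [-0. -0.  1.] F [-4.5 -3.3  3.2] 4.7 30.9667
width: 36.4
gripper_force: 64.5
cap axial 42.4 off-axis [-0.9  0.7 -0.6] fix tool [-0.11  0.07 -0.  ] axis [-0. -0.  1.] F [-19.8  -6.8  29.2] 34.6 31.2167
```

```bash
python3 -m inch '[[[0,0,-0.2,0],[0,0,-0.2,0]]]'|tail -2; python3 cap.py; python3 -m inch '[[[0,0,0,0],[0,0,0,0],[0,0,0,0],[0,0,0,0]]]' 8.5|tail -2; python3 cap.py; python3 -m inch '[[[0,0,-1,0],[0,0,-2.5,0],[0,0,-5,0],[0,0,-8,0],[0,0,-11,0],[0,0,-14,0],[0,0,-14,0],[0,0,-14,0]]]'; python3 snap.py w_fin; python3 - <<'E'
from h import *
im=get_image('side'); a=cv2.imread('pics/w_fin.png'); b=cv2.resize(im[140:230,210:300],(384,384),interpolation=cv2.INTER_CUBIC); cv2.imwrite('pics/c4.png',cv2.resize(np.hstack([a,b]),(784,336)))
E
```

```text
width: 36.1
gripper_force: 60.9
cap axial 43.0 off-axis [-0.8  1.2 -0.5] fix tool [-0.15  0.03 -0.  ] axis [-0.01 -0.    1.  ] F [-1.5 -2.5  1.5] 1.9 31.3833
width: 81.9
gripper_force: 0.0
cap axial 42.6 off-axis [-0.5  2.2 -0.5] fix tool [-0.23 -0.04 -0.  ] axis [-0.01 -0.    1.  ] F [-0.2  0.5 -0.4] -0.2 31.7167
clock: 32.38
eef_pos: [403.3, 79.8, 309.5]
tool_rot: [2.687, 0.284, 1.946]
force: [0.7, -0.4, -0.5]
width: 84.7
gripper_force: 0.0
32.3833 [ 0.69  0.02 -1.23  2.4   0.88  0.46 -0.84] [403.3  79.8 309.5] [2.687 0.284 1.946] [307. 151. 414.] [ 0.58 -0.31 -0.76]
```

View pics/c4.png

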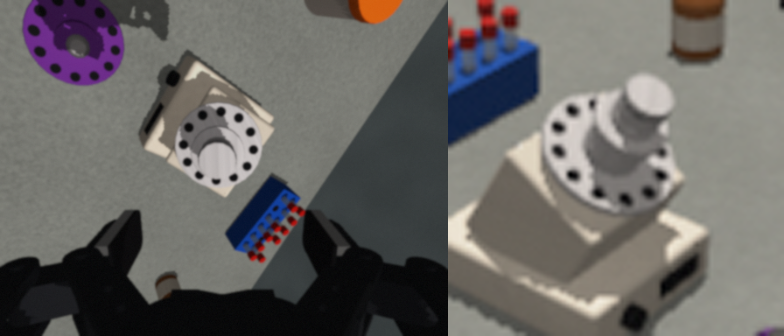

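```bash
python3 -c "
from cell import order
print(order.finish_job())"
```

```text
the job is handed in; nothing more can be done
None
```

The disc is seated on the drive head and the cap on the disc, each lowered in the grip to a hard stop and released. I handed the job in at about 32 s on the robot clock with the arm clear; the bottle, tub and rack were never approached.

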